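# Stack the paint tins away in two piles

### The arm

A 6-joint arm with a two-finger parallel gripper is mounted at the origin on the work surface. World frame = base frame: x ahead of the robot, y to its left, z up, the work surface at z = 0. Lengths are in m, angles in rad, forces in N, time in s.
With the tool pointing down it reaches from about 0.35 to 0.775 m from the base axis. Payload 7.3 kg.
Tool frame: the origin (TCP) lies midway between the tips of the shut fingers; the grasp point (between the pads) lies 19 mm behind it (robot.grasp_offset is the z of the grasp point in the tool frame, in m); z points along the fingers, y is the direction in which the jaws open and shut (so a half turn about z gives the same grasp; the last joint's range is limited). The gripper opens to 92 mm and grips with 3 to 60 N. Pads are 19 mm wide; open, the fingers measure 130 mm over their backs; the gripper's body (75 mm by 190 mm) begins 47 mm behind the grasp point.
Start: joints at [-1.478, 0.342, 1.524, -0, 1.275, -0.146], TCP at [0.124, -0.51, 0.227] pointing down, gripper open.
Joint ranges: [-2.53, 2.53], [-0.77, 2.02], [0.04, 2.7], [-1, 4.14], [0.28, 2.66], [-3.11, 3.11]. Speed limits (rad/s): [2.57, 2.57, 3.14, 3.14, 3.14, 3.14].

### API

Orientations are given as [roll, pitch, yaw] about the fixed x, y, z axes, in that order (R = Rz(yaw) Ry(pitch) Rx(roll)).
In Python, from cell import observe, imaging, workorder, robot gives the robot as it stands. The module is installed in compiled form; this text tells all that it offers.
- The arm moves only by the tool send_rows, never from a script. Its argument "series" is a list of rows, each a list of 7 numbers: the shift along the tool's x, y, z in m, then the turn, a rotation vector about the tool's x, y, z in rad, then the closure, from 0 (fully open) to 1 (shut). A call has 1 to 5 rows; each row shifts and turns the commanded pose from where the row before left it, along the tool's axes as they then stand; what a row does not reach is not made up. A row lasts 1/12 s, in which the tool goes at most 41.7 mm and 7.16 degrees, less where a joint would pass 70% of its speed; a pose out of reach is approached as far as the arm can. A call is refused whole if a number of a shift passes 0.0417 or a number of a turn 0.125, either way. A call with a gripper value outside its range is refused whole. The fingers move at their own pace and stop on an object; "newtons" is the grip in N (left out, the last holds). Time passes only in rows, so rows that do not move let the fingers close. It gives the time, the measured TCP pose, the force and the opening at its end, in the units of the state.
- observe(): the state, without advancing time (a new reading comes with each control period).
- imaging.read_camera(name): name is "scene" or "top" or "wrist"; returns a dict with "color" (400x640x3 uint8, red, green, blue), "range_z" (400x640 float32, m along the optical axis (not along the pixel's ray), 0 where there is no reading), "vfov" (degrees; the focal length in pixels is half the picture's height over the tangent of half this angle, whatever the lens; pixels are square), "cx", "cy" (the principal point, pixels), "T" (4x4, takes a point from camera to world coordinates). Camera axes: x right, y down, z forward; pixel columns grow to the right and rows downward; lengths in m; the calibration is good to about 2 mm. A picture is of the moment at which its call begins.
- workorder.hand_in(): hands the job in, once; it reports no verdict.
The state is a dict: "time": time; "qpos": joint angles; "qvel": joint speeds; "joint_efforts": joint torques, N m; "tool_pos": TCP position; "tool_rot": TCP orientation; "contact_force": force on the tool from outside, world axes, zero at the start; "torque": the same for the moment, N m; "opening": finger opening in m.
Only numpy, scipy, OpenCV 4.12 (cv2) and the standard library are available. Lean on these libraries where they do the work, as an engineer would, in place of code of your own. Each camera call takes 0.05 s, during which the arm holds its last target.

### The job

Clear the painting table by stacking the five lidded paint tins in two piles: the three round tins on the middle of the round cork mat and the two square tins on the middle of the square wooden board, in each pile the widest tin at the bottom and the narrowest on top, upright and centred on one another, the square tins lined up with the edges of the board. Set the tins down rather than dropping them, and do not knock over or push about the bottle, the brush jar or the cactus.

Things in the scene. Friction and masses are not known exactly. Their poses are not given: they have to be found in the camera images.
- round_large: Large round tin: upright plain steel cylinder with a flat closed lid and a paper band, diameter 66 mm, height 42 mm, about 220 g; loose. Origin at the centre of its underside, z up along its axis.
- round_medium: Medium round tin: upright plain steel cylinder with a flat closed lid and a paper band, diameter 54 mm, height 38 mm, about 140 g; loose. Origin at the centre of its underside, z up along its axis.
- round_small: Small round tin: upright plain steel cylinder with a flat closed lid and a paper band, diameter 42 mm, height 34 mm, about 80 g; loose. Origin at the centre of its underside, z up along its axis.
- square_large: Large square tin: upright plain steel block with a flat closed lid and a paper band, 62 x 62 mm seen from above, height 36 mm, about 200 g; loose. Origin at the centre of its underside, x and y square to its sides, z up.
- square_small: Small square tin: upright plain steel block with a flat closed lid and a paper band, 46 x 46 mm seen from above, height 32 mm, about 100 g; loose. Origin at the centre of its underside, x and y square to its sides, z up.
- cork_mat: Round cork mat, diameter 100 mm, 6 mm thick, flat on the table and fixed there. Origin at the centre of its underside, so its top is 6 mm above the origin; z up.
- board: Square dark wooden board, 90 x 90 mm, 8 mm thick, flat on the table and fixed there, turned at any angle. Origin at the centre of its underside (its top is 8 mm above), x and y square to its edges, z up.
- bottle: Bystander: grey plastic paint bottle with a cone nozzle, diameter 50 mm, height 110 mm, about 250 g, loose, standing upright among the tins. Origin at the centre of its underside, z up.
- brush_jar: Bystander: dark steel pot of paint brushes, diameter 64 mm, pot 80 mm high, brushes up to 170 mm high and within 35 mm of the axis, about 500 g, loose. Origin at the centre of its underside, z up.
- cactus: Bystander: small cactus in a terracotta pot, diameter 60 mm at the pot's rim, 92 mm high in all, about 300 g, loose. Origin at the centre of its underside, z up.

How it is judged:
By the outcome, as a careful person would: the job done as asked, in the order asked, and still so for the second after the job is handed in, with the robot touching nothing.
It also fails if it takes over 144 s, if anything falls off the work surface, if the arm or the gripper's body presses on something with over 40 N, if the wrist force passes 120 N, or if a joint passes its speed limit or range.

## Working session

There is one attempt and no reset: what is moved stays moved. The work goes in short steps, Python scripts to look and compute and a tool call to move; the robot and the scene stay as the last step left them, time stands still between calls to the robot, and variables do not carry over. Pictures are saved under pics/ and viewed, and the job is handed in when it is done.

Besides the shell and the picture viewer there is one more tool, called by a JSON object that holds its "op" and its "data", one argument or row to a line. send_rows: Moves the arm, as the interface text tells. Its arguments: {"type":"object","properties":{"series":{"type":"array","items":{"type":"array","items":{"type":"number"}}},"newtons":{"type":"number"}},"required":["series"]}

```bash
mkdir -p pics; ls; python3 - <<'E'
from cell import observe, imaging, workorder, robot
import cv2,numpy as np
s=observe();print({k:np.round(v,3) for k,v in s.items()})
print(robot.grasp_offset)
for n in("scene","top","wrist"):
    c=imaging.read_camera(n);cv2.imwrite(f"pics/{n}0.png",c["color"][:,:,::-1])
    print(n,c["vfov"],c["cx"],c["cy"],np.round(c["T"],3).tolist())
E
```

```text
pics
{'time': np.float64(0.0), 'qpos': array([-1.478,  0.343,  1.525, -0.   ,  1.275, -0.146]), 'qvel': array([ 0.   , -0.   ,  0.   , -0.001, -0.001,  0.   ]), 'joint_efforts': array([ 3.0000e-03, -4.3124e+01, -2.4422e+01,  7.2000e-02,  5.6000e-02,
       -0.0000e+00]), 'tool_pos': array([ 0.124, -0.51 ,  0.226]), 'tool_rot': array([-3.14 , -0.   ,  0.239]), 'contact_force': array([-0.141,  0.693,  0.162]), 'torque': array([-0.008, -0.002, -0.051]), 'opening': np.float64(0.092)}
-0.0188
scene 49.41471444983815 321.1602623315709 199.11704118727306 [[0.016, 0.839, -0.545, 1.131], [1.0, -0.016, 0.003, 0.003], [-0.006, -0.545, -0.839, 0.951], [0.0, 0.0, 0.0, 1.0]]
top 48.589248019615724 318.5615032998514 193.08145762151779 [[0.01, -0.98, 0.201, 0.328], [-1.0, -0.011, -0.003, 0.014], [0.005, -0.201, -0.98, 1.104], [0.0, 0.0, 0.0, 1.0]]
wrist 62.66032234902174 317.6842715629557 199.4443906626481 [[0.236, -0.938, -0.255, 0.193], [-0.972, -0.228, -0.061, -0.493], [-0.001, 0.262, -0.965, 0.384], [0.0, 0.0, 0.0, 1.0]]
```

View pics/top0.png

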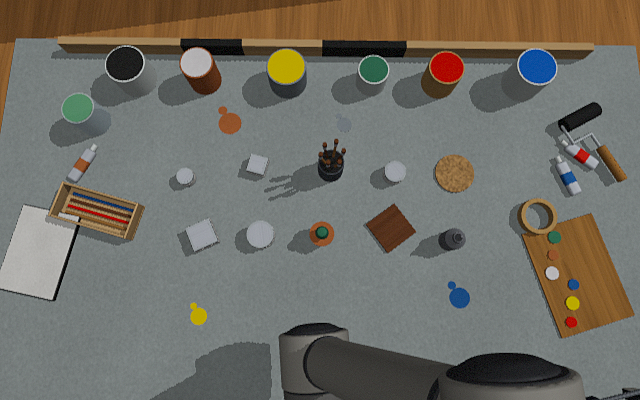

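View pics/scene0.png

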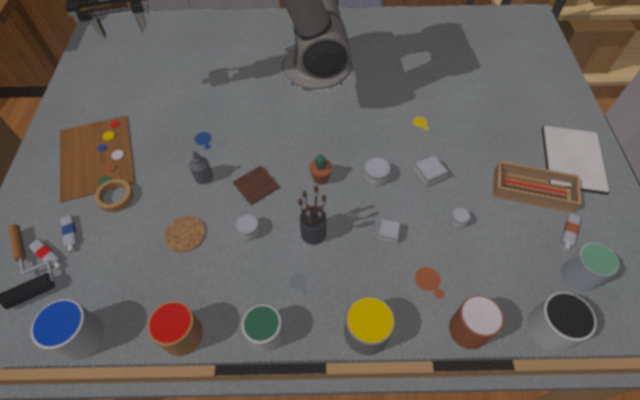

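View pics/wrist0.png

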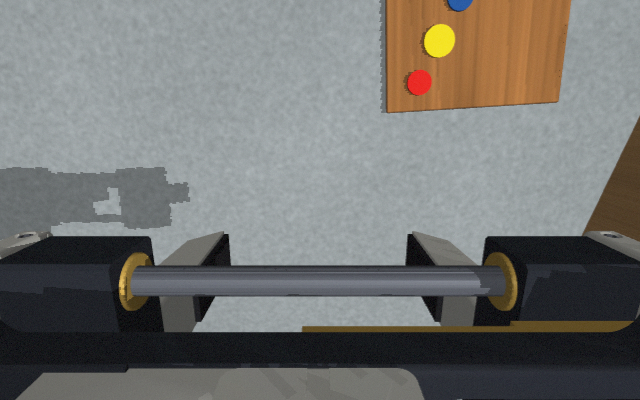

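The top view shows small round (185,176), large round (260,234), medium round (395,172), small square (257,164), large square (202,235), the mat (455,173), board (391,228), bottle (453,239), jar (331,165) and cactus (321,233). Next I'll measure them.

```bash
cat > h.py <<'E'
from cell import observe, imaging, workorder, robot
import cv2,numpy as np
def cloud(c):
    d=c["range_z"];f=200/np.tan(np.radians(c["vfov"]/2))
    v,u=np.mgrid[0:400,0:640]
    P=np.stack([(u-c["cx"])/f*d,(v-c["cy"])/f*d,d],-1)@c["T"][:3,:3].T+c["T"][:3,3]
    P[d==0]=np.nan
    return P
def proj(c,p):
    f=200/np.tan(np.radians(c["vfov"]/2))
    q=np.linalg.inv(c["T"])@np.append(p,1);return q[:2]/q[2]*f+[c["cx"],c["cy"]]
H=dict(round_large=.042,round_medium=.038,round_small=.034,square_large=.036,square_small=.032,cork_mat=.006,board=.008)
def meas(c,P,xy,h,R=.055,tol=.006):
    m=(np.hypot(P[...,0]-xy[0],P[...,1]-xy[1])<R)&(abs(P[...,2]-h)<tol)
    n,l,st,ce=cv2.connectedComponentsWithStats(m.astype(np.uint8))
    if n<2:return None
    k=1+np.argmax(st[1:,4]);Q=P[l==k]
    r=cv2.minAreaRect((Q[:,:2]*1000).astype(np.float32))
    return Q[:,:2].mean(0),np.median(Q[:,2]),len(Q),r
E
python3 - <<'E'
from h import *
ct=imaging.read_camera("top");cs=imaging.read_camera("scene")
Pt=cloud(ct);Ps=cloud(cs)
px=dict(round_large=(260,231),round_medium=(395,170),round_small=(185,176),square_large=(202,235),square_small=(257,164),cork_mat=(455,173),board=(391,228),bottle=(453,239),brush_jar=(331,170),cactus=(321,233))
for k,(u,v) in px.items():
    p=Pt[v,u];print(k,np.round(p,4), "r",np.hypot(*p[:2]).round(3))
    if k in H:
        for n,c,P in(("top",ct,Pt),("sc",cs,Ps)):
            r=meas(c,P,p[:2],H[k],tol=.002 if H[k]<.01 else .008, R=.07 if H[k]<.01 else .05)
            if r: print("  ",n,np.round(r[0],4),round(float(r[1]),4),r[2],np.round(r[3][0],1),np.round(r[3][1],1),round(r[3][2],1))
print("table z",np.nanmedian(Pt[270:290,250:350,2]),np.nanmedian(Ps[120:140,250:290,2]))
E
```

```text
round_large [0.4512 0.151  0.0439] r 0.476
   top [0.444  0.1517] 0.0416 589 [444.7 152.4] [63.3 65. ] 1.6
   sc [0.4489 0.1547] 0.0433 447 [447.5 154.9] [64.9 66.9] 54.6
round_medium [ 0.6071 -0.1775  0.0395] r 0.633
   top [ 0.6037 -0.1765] 0.0381 373 [ 604.4 -177. ] [52.7 52.9] 46.6
   sc [ 0.6088 -0.1731] 0.0393 374 [ 607.6 -173.9] [53.4 52.7] 80.9
round_small [0.5865 0.3425 0.0366] r 0.679
   top [0.5871 0.3448] 0.0334 231 [587.6 345.5] [40.5 40.3] 18.2
   sc [0.5914 0.3475] 0.0353 231 [590.1 348.9] [39.9 41.7] 38.7
square_large [0.4408 0.2911 0.0373] r 0.528
   top [0.4414 0.2938] 0.0353 672 [441.9 294.7] [62.5 62.8] 24.8
   sc [0.4467 0.2967] 0.0374 501 [443.3 297.9] [64.8 65.4] 25.4
square_small [0.6198 0.1659 0.0348] r 0.642
   top [0.6195 0.1668] 0.0315 340 [620.2 167.3] [46.9 46.1] 73.7
   sc [0.6246 0.1697] 0.0333 350 [622.4 170.2] [45.8 48.1] 75.1
cork_mat [ 0.6096 -0.3366  0.0067] r 0.696
   top [ 0.6097 -0.3344] 0.0059 778 [ 609.8 -333.9] [97.8 99.9] 78.0
   sc [ 0.6129 -0.3317] 0.0065 753 [ 610.9 -332.9] [101.7  99.9] 65.8
board [ 0.4659 -0.1689  0.0121] r 0.496
   top [ 0.4663 -0.1687] 0.0079 863 [ 466.2 -169.2] [90.9 90.1] 37.2
   sc [ 0.47   -0.1645] 0.0086 591 [ 468.6 -165.3] [94.8 90.3] 37.0
bottle [ 0.4328 -0.299   0.0845] r 0.526
brush_jar [ 0.5936 -0.0173  0.0844] r 0.594
cactus [0.443  0.0051 0.0878] r 0.443
table z -0.0005202813144065122 0.0013884162040571635
```

{"op": "send_rows", "data": {
  "series": [
    [0.036,-0.004,0,0,0,0,0],
    [0.036,-0.004,0,0,0,0,0],
    [0.036,-0.004,0,0,0,0,0],
    [0.036,-0.004,0,0,0,0,0],
    [0.036,-0.004,0,0,0,0,0]
  ]
}}

```text
time: 0.67
tool_pos: [0.2957, -0.4473, 0.2267]
tool_rot: [3.142, 0.0, 0.238]
contact_force: [-0.4, -0.1, 0.1]
opening: 0.0919
```

{"op": "send_rows", "data": {
  "series": [
    [0.036,-0.004,0,0,0,0,0],
    [0.036,-0.004,0,0,0,0,0],
    [0.036,-0.004,0,0,0,0,0],
    [0.036,-0.004,0,0,0,0,0],
    [0.036,-0.004,0,0,0,0,0]
  ]
}}

```text
time: 1.08
tool_pos: [0.4661, -0.3851, 0.2266]
tool_rot: [-3.142, 0.0, 0.239]
contact_force: [-0.2, -0.8, 0.1]
opening: 0.0918
```

{"op": "send_rows", "data": {
  "series": [
    [0.036,-0.004,0,0,0,0,0],
    [0.036,-0.004,0,0,0,0,0],
    [0.036,-0.004,0,0,0,0,0],
    [0.036,-0.004,0,0,0,0,0],
    [0,0,0,0,0,0,0]
  ]
}}

```text
time: 1.5
tool_pos: [0.6057, -0.3326, 0.225]
tool_rot: [-3.14, -0.002, 0.244]
contact_force: [-1.0, 0.4, 0.1]
opening: 0.0918
```

```bash
cat >> h.py <<'E'
import sys
def wrist(png,**xys):
    c=imaging.read_camera("wrist");P=cloud(c);s=observe()
    cv2.imwrite(f"pics/{png}.png",c["color"][:,:,::-1])
    from scipy.spatial.transform import Rotation as Ro
    R=Ro.from_euler("xyz",s["tool_rot"]).as_matrix()
    print("tcp",np.round(s["tool_pos"],4),np.round(s["tool_rot"],4),"t",round(float(s["time"]),2))
    for k,xy in xys.items():
        h=H[k];r=meas(c,P,xy,h,tol=.0025 if h<.01 else .008,R=.075 if h<.01 else .06)
        if r is None: print(k,None);continue
        ctr=np.array(r[3][0])/1000
        p=np.array([*ctr,r[1]]);q=R.T@(p-s["tool_pos"])
        print(k,"mean",np.round(r[0],4),"z",round(float(r[1]),4),"n",r[2],"rect",np.round(r[3][0],1),np.round(r[3][1],1),round(r[3][2],2),"tool",np.round(q,4))
E
python3 - <<'E'
from h import *
wrist("w_mat",cork_mat=(.61,-.333))
E
```

```text
tcp [ 0.6032 -0.3342  0.2251] [-3.1403e+00  4.0000e-04  2.4310e-01] t 1.55
cork_mat mean [ 0.6133 -0.332 ] z 0.0062 n 5688 rect [ 612.1 -332.1] [98.6 98.1] 15.86 tool [0.0093 0.0004 0.2189]
```

View pics/w_mat.png

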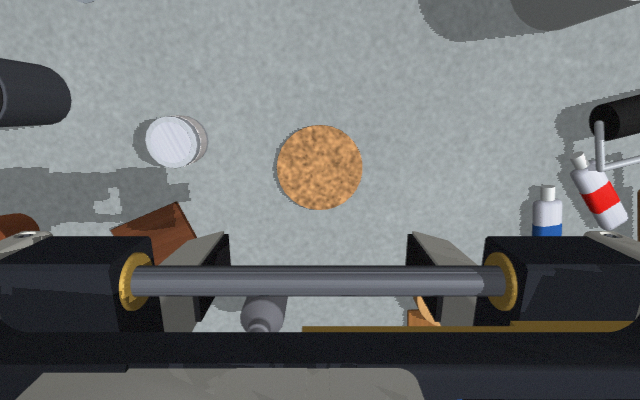

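{"op": "send_rows", "data": {
  "series": [
    [0,0,0,0,0,0,0],
    [0,0,0,0,0,0,0]
  ]
}}

```text
time: 1.72
tool_pos: [0.5998, -0.337, 0.2265]
tool_rot: [-3.141, 0.001, 0.238]
contact_force: [0.1, 0.3, 0.2]
opening: 0.0916
```

```bash
python3 - <<'E'
from h import *
wrist("w_mat2",cork_mat=(.61,-.333),round_medium=(.606,-.175))
E
```

```text
tcp [ 0.5996 -0.3372  0.2269] [3.1415e+00 5.0000e-04 2.3750e-01] t 1.77
cork_mat mean [ 0.6133 -0.332 ] z 0.0062 n 5719 rect [ 612.1 -332.5] [98.6 98.7] 57.42 tool [ 0.0133 -0.0017  0.2207]
round_medium mean [ 0.6077 -0.1756] z 0.0383 n 2227 rect [ 606.8 -174.5] [52.4 53.9] 13.74 tool [ 0.0453 -0.1565  0.1886]
```

{"op": "send_rows", "data": {
  "series": [
    [0,0,0,0,0,-0.125,0],
    [0,0,0,0,0,-0.125,0],
    [0,0,0,0,0,-0.125,0],
    [0,0,0,0,0,-0.125,0],
    [0,0,0,0,0,-0.125,0]
  ]
}}

```text
time: 2.18
tool_pos: [0.5994, -0.3376, 0.2274]
tool_rot: [3.141, 0.0, 0.868]
contact_force: [0.7, 0.9, 0.7]
opening: 0.0915
```

{"op": "send_rows", "data": {
  "series": [
    [0,0,0,0,0,-0.125,0],
    [0,0,0,0,0,-0.125,0],
    [0,0,0,0,0,-0.125,0],
    [0,0,0,0,0,-0.125,0],
    [0,0,0,0,0,-0.125,0]
  ]
}}

```text
time: 2.6
tool_pos: [0.5995, -0.3376, 0.2274]
tool_rot: [3.141, 0.001, 1.493]
contact_force: [0.3, -1.1, -0.7]
opening: 0.0916
```

{"op": "send_rows", "data": {
  "series": [
    [0,0,0,0,0,-0.08,0],
    [0,0,0,0,0,0,0],
    [0,0,0,0,0,0,0],
    [0,0,0,0,0,0,0]
  ]
}}

```text
time: 2.93
tool_pos: [0.6001, -0.3371, 0.2271]
tool_rot: [3.141, 0.0, 1.565]
contact_force: [0.2, 0.8, 0.3]
opening: 0.0919
```

```bash
python3 - <<'E'
from h import *
wrist("w_mat3",cork_mat=(.61,-.333),round_medium=(.606,-.175),board=(.467,-.167))
E
```

```text
tcp [ 0.6002 -0.3369  0.227 ] [3.1414e+00 2.0000e-04 1.5660e+00] t 2.98
cork_mat mean [ 0.6118 -0.3312] z 0.0063 n 5612 rect [ 611.7 -332.3] [99.2 98.3] 45.57 tool [0.0047 0.0114 0.2207]
round_medium mean [ 0.6065 -0.182 ] z 0.0384 n 1975 rect [ 606.9 -183.9] [34.7 53.3] 89.57 tool [0.1531 0.0059 0.1885]
board mean [ 0.4698 -0.1818] z 0.0081 n 5216 rect [ 468.9 -166.8] [90.1 89.7] 36.84 tool [ 0.1695 -0.1321  0.2188]
```

View pics/w_mat3.png

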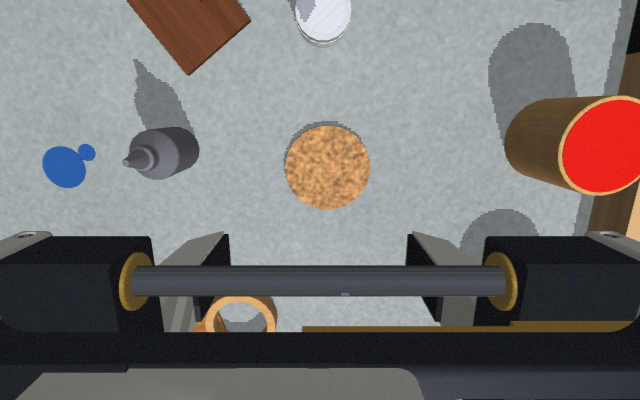

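{"op": "send_rows", "data": {
  "series": [
    [0.028,-0.022,0,0,0,0,0],
    [0.028,-0.022,0,0,0,0,0],
    [0.028,-0.022,0,0,0,0,0],
    [0.028,-0.022,0,0,0,0,0],
    [0.028,-0.022,0,0,0,0,0]
  ]
}}

```text
time: 3.4
tool_pos: [0.4895, -0.1951, 0.2267]
tool_rot: [3.141, 0.0, 1.567]
contact_force: [0.3, 0.6, 0.6]
opening: 0.0919
```

{"op": "send_rows", "data": {
  "series": [
    [0.02,-0.022,0,0,0,0,0],
    [0,0,0,0,0,0,0],
    [0,0,0,0,0,0,0],
    [0,0,0,0,0,0,0]
  ]
}}

```text
time: 3.73
tool_pos: [0.4697, -0.1769, 0.2273]
tool_rot: [3.14, 0.001, 1.568]
contact_force: [0.0, -0.1, 0.2]
opening: 0.092
```

```bash
python3 - <<'E'
from h import *
wrist("w_b1",round_medium=(.606,-.175),board=(.467,-.167))
E
```

```text
tcp [ 0.4699 -0.1772  0.227 ] [3.1403e+00 1.0000e-03 1.5677e+00] t 3.78
round_medium mean [ 0.6051 -0.1733] z 0.0386 n 2008 rect [ 606.1 -174.2] [53.1 52.8] 18.29 tool [0.0035 0.136  0.1886]
board mean [ 0.4685 -0.1647] z 0.0082 n 5977 rect [ 468.5 -166.4] [90.2 90.1] 36.85 tool [ 0.011  -0.0017  0.2188]
```

{"op": "send_rows", "data": {
  "series": [
    [0.036,-0.002,0,0,0,0,0],
    [0.036,-0.002,0,0,0,0,0],
    [0.036,-0.002,0,0,0,0,0],
    [0.036,-0.002,0,0,0,0,0],
    [0.036,-0.002,0,0,0,0,0]
  ]
}}

```text
time: 4.2
tool_pos: [0.4602, 0.0045, 0.2265]
tool_rot: [3.141, 0.0, 1.567]
contact_force: [0.0, 0.1, -0.5]
opening: 0.0917
```

{"op": "send_rows", "data": {
  "series": [
    [0.036,-0.002,0,0,0,0,0],
    [0.036,-0.002,0,0,0,0,0],
    [0.036,-0.002,0,0,0,0,0],
    [0.03,-0.002,0,0,0,0,0],
    [0,0,0,0,0,0,0]
  ]
}}

```text
time: 4.62
tool_pos: [0.4522, 0.146, 0.2265]
tool_rot: [3.141, -0.002, 1.572]
contact_force: [-0.8, -1.0, -0.6]
opening: 0.092
```

{"op": "send_rows", "data": {
  "series": [
    [0,0,0,0,0,0,0],
    [0,0,0,0,0,0,0]
  ]
}}

```text
time: 4.78
tool_pos: [0.4524, 0.1413, 0.2264]
tool_rot: [-3.141, 0.001, 1.569]
contact_force: [0.2, 0.5, 0.0]
opening: 0.0916
```

```bash
python3 - <<'E'
from h import *
wrist("w_rl",round_large=(.447,.153),square_large=(.443,.297),square_small=(.622,.168))
E
```

```text
tcp [0.4523 0.1409 0.2264] [-3.1413e+00  5.0000e-04  1.5676e+00] t 4.83
round_large mean [0.4461 0.1559] z 0.0425 n 3014 rect [446.3 155.1] [64.5 64.9] 45.34 tool [ 0.0143 -0.006   0.1839]
square_large mean [0.4437 0.2902] z 0.0364 n 3572 rect [443.8 297.1] [62.1 61.7] 25.41 tool [ 0.1563 -0.0089  0.1899]
square_small mean [0.6203 0.1708] z 0.0325 n 1947 rect [621.9 170. ] [46.1 46.8] 74.69 tool [0.0297 0.1695 0.1939]
```

View pics/w_rl.png

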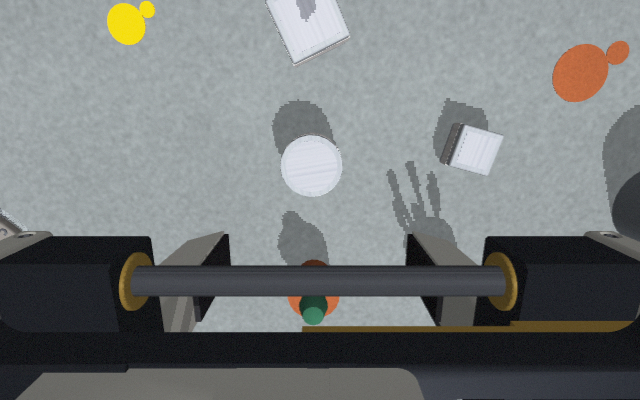

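View pics/w_b1.png

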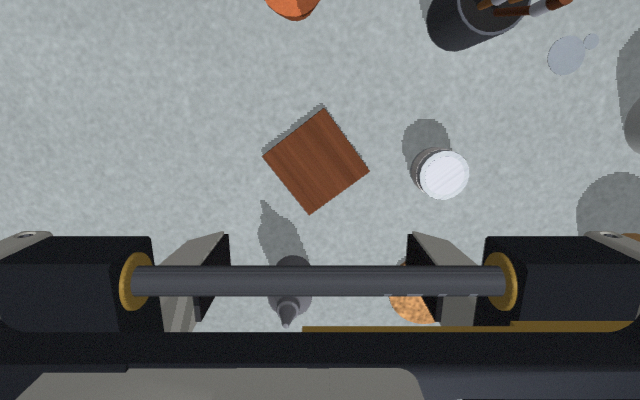

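{"op": "send_rows", "data": {
  "series": [
    [0.0142,-0.006,0.03,0,0,0,0],
    [0,0,0.04,0,0,0,0],
    [0,0,0.04,0,0,0,0],
    [0,0,0.03,0,0,0,0],
    [0,0,0,0,0,0,0]
  ]
}}

```text
time: 5.25
tool_pos: [0.4424, 0.154, 0.0818]
tool_rot: [-3.131, 0.002, 1.566]
contact_force: [-1.1, -0.3, 0.5]
opening: 0.0915
```

{"op": "send_rows", "data": {
  "series": [
    [0,0,0.03,0,0,0,0],
    [0,0,0.03,0,0,0,0],
    [0,0,0.016,0,0,0,0],
    [0,0,0,0,0,0,0],
    [0,0,0,0,0,0,0]
  ]
}}

```text
time: 5.67
tool_pos: [0.4467, 0.1554, 0.0116]
tool_rot: [3.141, 0.0, 1.567]
contact_force: [1.3, -0.4, -0.7]
opening: 0.0917
```

{"op": "send_rows", "data": {
  "newtons": 20,
  "series": [
    [0,0,0,0,0,0,1],
    [0,0,0,0,0,0,1],
    [0,0,0,0,0,0,1],
    [0,0,0,0,0,0,1],
    [0,0,0,0,0,0,1]
  ]
}}

```text
time: 6.08
tool_pos: [0.4461, 0.1561, 0.0115]
tool_rot: [3.14, -0.0, 1.569]
contact_force: [-1.5, -0.7, 6.4]
opening: 0.0658
```

{"op": "send_rows", "data": {
  "series": [
    [0,0,0,0,0,0,1],
    [0,0,0,0,0,0,1],
    [0,0,0,0,0,0,1],
    [0,0,0,0,0,0,1]
  ]
}}

```text
time: 6.42
tool_pos: [0.446, 0.1561, 0.0115]
tool_rot: [3.14, -0.0, 1.569]
contact_force: [-1.0, -0.7, 6.4]
opening: 0.0653
```

{"op": "send_rows", "data": {
  "series": [
    [0,0,-0.02,0,0,0,1],
    [0,0,-0.04,0,0,0,1],
    [0,0,-0.04,0,0,0,1],
    [0,0,-0.04,0,0,0,1],
    [0,0,-0.04,0,0,0,1]
  ]
}}

```text
time: 6.83
tool_pos: [0.4448, 0.1559, 0.1925]
tool_rot: [-3.141, 0.0, 1.569]
contact_force: [1.4, 0.2, -2.6]
opening: 0.0653
```

{"op": "send_rows", "data": {
  "series": [
    [-0.015,0.005,-0.03,0,0,0,1],
    [-0.03,0.01,-0.01,0,0,0,1],
    [-0.037,0.012,0,0,0,0,1],
    [-0.037,0.012,0,0,0,0,1],
    [-0.037,0.012,0,0,0,0,1]
  ]
}}

```text
time: 7.25
tool_pos: [0.4962, -0.0014, 0.2311]
tool_rot: [3.141, 0.0, 1.57]
contact_force: [0.5, 0.8, -1.0]
opening: 0.066
```

{"op": "send_rows", "data": {
  "series": [
    [-0.037,0.012,0,0,0,0,1],
    [-0.037,0.013,0,0,0,0,1],
    [-0.037,0.013,0,0,0,0,1],
    [-0.037,0.013,0,0,0,0,1],
    [-0.037,0.013,0,0,0,0,1]
  ]
}}

```text
time: 7.67
tool_pos: [0.5599, -0.1869, 0.2304]
tool_rot: [-3.141, -0.0, 1.569]
contact_force: [1.3, 0.4, -1.1]
opening: 0.0659
```

{"op": "send_rows", "data": {
  "series": [
    [-0.037,0.013,0,0,0,0,1],
    [-0.037,0.013,0,0,0,0,1],
    [-0.037,0.013,0,0,0,0,1],
    [-0.02,0.006,0,0,0,0,1],
    [0,0,0,0,0,0,1]
  ]
}}

```text
time: 8.08
tool_pos: [0.6043, -0.3209, 0.2286]
tool_rot: [-3.14, 0.001, 1.565]
contact_force: [-0.6, 0.6, -2.1]
opening: 0.066
```

{"op": "send_rows", "data": {
  "series": [
    [0,0,0.03,0,0,0,1],
    [0,0,0.03,0,0,0,1],
    [0,0,0.03,0,0,0,1],
    [0,0,0,0,0,0,1],
    [0,0,0,0,0,0,1]
  ]
}}

```text
time: 8.5
tool_pos: [0.6038, -0.315, 0.1393]
tool_rot: [-3.138, -0.003, 1.569]
contact_force: [-0.3, -0.2, -0.9]
opening: 0.0656
```

{"op": "send_rows", "data": {
  "series": [
    [-0.0164,0.008,0.03,0,0,0,1],
    [0,0,0.03,0,0,0,1],
    [0,0,0.03,0,0,0,1],
    [0,0,0.015,0,0,0,1],
    [0,0,0,0,0,0,1]
  ]
}}

```text
time: 8.92
tool_pos: [0.6118, -0.3317, 0.0339]
tool_rot: [-3.138, -0.002, 1.569]
contact_force: [-0.8, 0.1, -1.7]
opening: 0.0655
```

{"op": "send_rows", "data": {
  "series": [
    [0,0,0,0,0,0,1],
    [0,0,0,0,0,0,1],
    [0,0,0,0,0,0,1]
  ]
}}

```text
time: 9.17
tool_pos: [0.6142, -0.3336, 0.039]
tool_rot: [3.137, 0.003, 1.569]
contact_force: [0.1, -0.7, -0.9]
opening: 0.0655
```

{"op": "send_rows", "data": {
  "series": [
    [0,0,0,0,0,0,1],
    [0,0,0,0,0,0,1]
  ]
}}

```text
time: 9.33
tool_pos: [0.6133, -0.3331, 0.0374]
tool_rot: [3.14, 0.001, 1.569]
contact_force: [0.2, -0.7, -2.3]
opening: 0.0653
```

```bash
python3 - <<'E'
from h import *
s=observe();print(np.round(s["tool_pos"],4),np.round(s["tool_rot"],4),np.round(s["qvel"],3))
wrist("w_p1")
E
```

```text
[ 0.6133 -0.3331  0.0374] [3.1396e+00 1.4000e-03 1.5688e+00] [ 0.     0.009  0.009  0.    -0.001  0.   ]
tcp [ 0.6131 -0.333   0.0369] [3.1402e+00 1.1000e-03 1.5688e+00] t 9.38
```

View pics/w_p1.png

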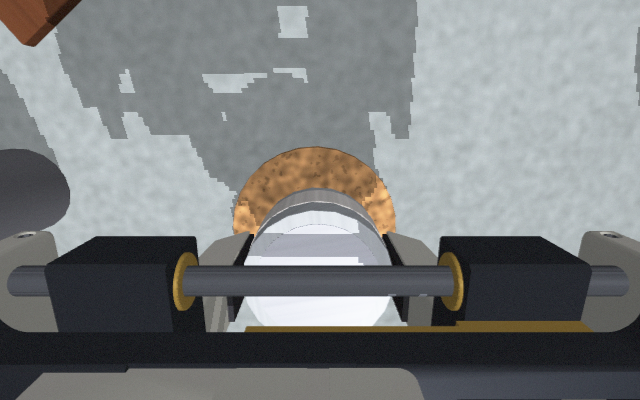

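{"op": "send_rows", "data": {
  "series": [
    [0.0016,-0.0013,0.006,0,0,0,1],
    [0,0,0.006,0,0,0,1],
    [0,0,0.004,0,0,0,1],
    [0,0,0,0,0,0,1],
    [0,0,0,0,0,0,1]
  ]
}}

```text
time: 9.8
tool_pos: [0.6111, -0.3309, 0.0189]
tool_rot: [-3.141, -0.001, 1.569]
contact_force: [-1.1, 0.0, -2.0]
opening: 0.0656
```

{"op": "send_rows", "data": {
  "series": [
    [0,0,0,0,0,0,1],
    [0,0,0.001,0,0,0,1],
    [0,0,0.001,0,0,0,1],
    [0,0,0,0,0,0,1]
  ]
}}

```text
time: 10.13
tool_pos: [0.6114, -0.3312, 0.0177]
tool_rot: [3.142, 0.0, 1.569]
contact_force: [-0.4, -0.7, -2.6]
opening: 0.0656
```

{"op": "send_rows", "data": {
  "series": [
    [0,0,0.001,0,0,0,1],
    [0,0,0,0,0,0,1],
    [0,0,0,0,0,0,1]
  ]
}}

```text
time: 10.38
tool_pos: [0.6114, -0.3312, 0.0176]
tool_rot: [3.141, 0.0, 1.569]
contact_force: [-2.8, 1.4, 4.3]
opening: 0.0657
```

{"op": "send_rows", "data": {
  "series": [
    [0,0,0,0,0,0,0.2],
    [0,0,0,0,0,0,0.1],
    [0,0,0,0,0,0,0],
    [0,0,0,0,0,0,0],
    [0,0,0,0,0,0,0]
  ]
}}

```text
time: 10.8
tool_pos: [0.6113, -0.3312, 0.0165]
tool_rot: [-3.142, -0.0, 1.569]
contact_force: [0.6, 0.4, -0.0]
opening: 0.0907
```

{"op": "send_rows", "data": {
  "series": [
    [0,0,-0.02,0,0,0,0],
    [0,0,-0.04,0,0,0,0],
    [0,0,-0.04,0,0,0,0],
    [0,0,-0.04,0,0,0,0],
    [0,0,-0.04,0,0,0,0]
  ]
}}

```text
time: 11.22
tool_pos: [0.6111, -0.3309, 0.1985]
tool_rot: [-3.141, -0.0, 1.569]
contact_force: [0.7, -0.3, 0.2]
opening: 0.0919
```

{"op": "send_rows", "data": {
  "series": [
    [0,0,-0.03,0,0,0,0],
    [0,0,0,0,0,0,0],
    [0,0,0,0,0,0,0],
    [0,0,0,0,0,0,0],
    [0,0,0,0,0,0,0]
  ]
}}

```text
time: 11.63
tool_pos: [0.6107, -0.3307, 0.2246]
tool_rot: [-3.139, -0.002, 1.569]
contact_force: [-0.5, -0.0, 0.0]
opening: 0.092
```

```bash
cat >> h.py <<'E'
H2={}
def at(h,name,**k):
    H[name]=h
E
python3 - <<'E'
from h import *
H["round_large"]=.048
wrist("w_p2",round_large=(.612,-.332),cork_mat=(.612,-.332))
E
```

```text
tcp [ 0.6108 -0.3307  0.2245] [-3.1385e+00 -2.0000e-03  1.5688e+00] t 11.68
round_large mean [ 0.6119 -0.3312] z 0.0485 n 3058 rect [ 611.8 -332.1] [63.8 65.2] 0.29 tool [-0.0017  0.0016  0.176 ]
cork_mat mean [ 0.6116 -0.3214] z 0.0062 n 2404 rect [ 612.2 -332.6] [98.7 98.7] 43.81 tool [-0.0024  0.0021  0.2183]
```

View pics/w_p2.png

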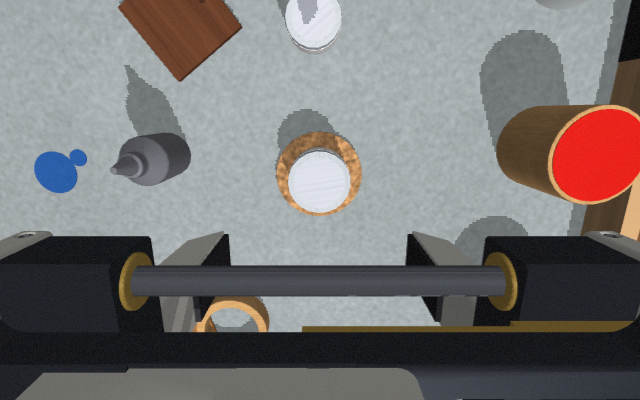

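{"op": "send_rows", "data": {
  "series": [
    [0.02,-0.002,0,0,0,0,0],
    [0.035,-0.002,0,0,0,0,0],
    [0.035,0,0,0,0,0,0],
    [0.035,0,0,0,0,0,0],
    [0.031,0,0,0,0,0,0]
  ]
}}

```text
time: 12.1
tool_pos: [0.6069, -0.173, 0.2252]
tool_rot: [-3.139, -0.001, 1.569]
contact_force: [0.9, 0.5, 0.8]
opening: 0.0919
```

{"op": "send_rows", "data": {
  "series": [
    [0,0,0,0,0,0,0],
    [0,0,0,0,0,0,0],
    [0,0,0,0,0,0,0],
    [0,0,0,0,0,0,0]
  ]
}}

```text
time: 12.43
tool_pos: [0.6075, -0.1762, 0.226]
tool_rot: [-3.141, 0.0, 1.568]
contact_force: [-0.2, -0.0, 0.1]
opening: 0.092
```

```bash
python3 - <<'E'
from h import *
wrist("w_rm",round_medium=(.606,-.175))
E
```

```text
tcp [ 0.6075 -0.1764  0.226 ] [-3.1408 -0.      1.5673] t 12.48
round_medium mean [ 0.6066 -0.1734] z 0.0385 n 1943 rect [ 606.8 -174.1] [52.8 52.8] 0.22 tool [ 0.0022 -0.0006  0.1875]
```

{"op": "send_rows", "data": {
  "series": [
    [0.0022,-0.0007,0.03,0,0,0,0],
    [0,0,0.04,0,0,0,0],
    [0,0,0.04,0,0,0,0],
    [0,0,0.03,0,0,0,0],
    [0,0,0.03,0,0,0,0]
  ]
}}

```text
time: 12.9
tool_pos: [0.6062, -0.174, 0.0544]
tool_rot: [-3.14, -0.0, 1.567]
contact_force: [-0.0, -0.5, 1.4]
opening: 0.092
```

{"op": "send_rows", "data": {
  "series": [
    [0,0,0.03,0,0,0,0],
    [0,0,0.015,0,0,0,0],
    [0,0,0,0,0,0,0],
    [0,0,0,0,0,0,0],
    [0,0,0,0,0,0,0]
  ]
}}

```text
time: 13.32
tool_pos: [0.6078, -0.174, 0.0129]
tool_rot: [3.14, 0.001, 1.568]
contact_force: [0.2, -0.0, 1.2]
opening: 0.0915
```

{"op": "send_rows", "data": {
  "series": [
    [0,0,0,0,0,0,0],
    [0,0,0,0,0,0,0]
  ]
}}

```text
time: 13.48
tool_pos: [0.6079, -0.1735, 0.0134]
tool_rot: [3.139, 0.001, 1.569]
contact_force: [0.6, 0.1, -0.4]
opening: 0.092
```

{"op": "send_rows", "data": {
  "newtons": 20,
  "series": [
    [-0.0006,-0.001,0.003,0,0,0,0],
    [0,0,0,0,0,0,0.4],
    [0,0,0,0,0,0,1],
    [0,0,0,0,0,0,1],
    [0,0,0,0,0,0,1]
  ]
}}

```text
time: 13.9
tool_pos: [0.606, -0.1735, 0.0088]
tool_rot: [3.141, 0.0, 1.569]
contact_force: [0.8, 0.2, -0.8]
opening: 0.0699
```

{"op": "send_rows", "data": {
  "series": [
    [0,0,0,0,0,0,1],
    [0,0,0,0,0,0,1],
    [0,0,0,0,0,0,1],
    [0,0,0,0,0,0,1],
    [0,0,0,0,0,0,1]
  ]
}}

```text
time: 14.32
tool_pos: [0.606, -0.1735, 0.0087]
tool_rot: [3.142, 0.0, 1.569]
contact_force: [0.9, 0.3, 0.1]
opening: 0.0533
```

{"op": "send_rows", "data": {
  "series": [
    [0,0,-0.02,0,0,0,1],
    [0,0,-0.04,0,0,0,1],
    [0,0,-0.04,0,0,0,1],
    [-0.03,0.001,-0.02,0,0,0,1],
    [-0.035,0.001,0,0,0,0,1]
  ]
}}

```text
time: 14.73
tool_pos: [0.6109, -0.2382, 0.1354]
tool_rot: [3.132, 0.004, 1.573]
contact_force: [2.1, -1.9, -1.2]
opening: 0.0533
```

{"op": "send_rows", "data": {
  "series": [
    [-0.035,0.001,0,0,0,0,1],
    [-0.035,0.001,0,0,0,0,1],
    [-0.023,0.001,0,0,0,0,1],
    [0,0,0,0,0,0,1],
    [0,0,0,0,0,0,1]
  ]
}}

```text
time: 15.15
tool_pos: [0.6099, -0.3327, 0.1278]
tool_rot: [-3.141, -0.001, 1.566]
contact_force: [-0.0, 0.2, -1.6]
opening: 0.0537
```

{"op": "send_rows", "data": {
  "series": [
    [0,0,0,0,0,0,1],
    [0,0,0,0,0,0,1],
    [0,0,0,0,0,0,1]
  ]
}}

```text
time: 15.4
tool_pos: [0.6109, -0.3301, 0.1288]
tool_rot: [-3.141, -0.0, 1.57]
contact_force: [0.1, 1.4, -1.1]
opening: 0.0533
```

{"op": "send_rows", "data": {
  "series": [
    [-0.0013,0.0007,0.025,0,0,0,1],
    [0,0,0.025,0,0,0,1],
    [0,0,0.012,0,0,0,1],
    [0,0,0,0,0,0,1],
    [0,0,0,0,0,0,1]
  ]
}}

```text
time: 15.82
tool_pos: [0.6114, -0.3322, 0.0666]
tool_rot: [-3.141, -0.001, 1.57]
contact_force: [0.2, 0.3, -0.8]
opening: 0.0536
```

{"op": "send_rows", "data": {
  "series": [
    [0,0,0,0,0,0,1],
    [0,0,0,0,0,0,1],
    [0,0,0,0,0,0,1],
    [0,0,0,0,0,0,1]
  ]
}}

```text
time: 16.15
tool_pos: [0.6118, -0.3331, 0.0679]
tool_rot: [3.14, 0.001, 1.569]
contact_force: [-0.4, -0.5, -1.0]
opening: 0.0539
```

{"op": "send_rows", "data": {
  "series": [
    [0.0012,0,0.004,0,0,0,1],
    [0,0,0.004,0,0,0,1],
    [0,0,0,0,0,0,1],
    [0,0,0,0,0,0,1],
    [0,0,0,0,0,0,1]
  ]
}}

```text
time: 16.57
tool_pos: [0.6113, -0.3316, 0.0585]
tool_rot: [-3.141, -0.0, 1.569]
contact_force: [-0.3, -0.1, -1.9]
opening: 0.0534
```

{"op": "send_rows", "data": {
  "series": [
    [0,0,0.001,0,0,0,1],
    [0,0,0.001,0,0,0,1],
    [0,0,0,0,0,0,1],
    [0,0,0,0,0,0,1]
  ]
}}

```text
time: 16.9
tool_pos: [0.6114, -0.3317, 0.0567]
tool_rot: [3.142, 0.0, 1.569]
contact_force: [-0.5, 0.2, -0.9]
opening: 0.0535
```

{"op": "send_rows", "data": {
  "series": [
    [0,0,0.001,0,0,0,1],
    [0,0,0,0,0,0,1],
    [0,0,0,0,0,0,1]
  ]
}}

```text
time: 17.15
tool_pos: [0.6114, -0.3317, 0.0567]
tool_rot: [3.141, 0.0, 1.569]
contact_force: [-3.1, 1.5, 4.5]
opening: 0.0537
```

Contact. Release, rise, look.

{"op": "send_rows", "data": {
  "series": [
    [0,0,0,0,0,0,0.3],
    [0,0,0,0,0,0,0.15],
    [0,0,0,0,0,0,0],
    [0,0,0,0,0,0,0],
    [0,0,0,0,0,0,0]
  ]
}}

```text
time: 17.57
tool_pos: [0.6114, -0.3316, 0.0555]
tool_rot: [-3.142, 0.0, 1.569]
contact_force: [0.2, -0.8, -0.6]
opening: 0.0826
```

{"op": "send_rows", "data": {
  "series": [
    [0,0,-0.02,0,0,0,0],
    [0,0,-0.04,0,0,0,0],
    [0,0,-0.04,0,0,0,0],
    [0,0,-0.04,0,0,0,0],
    [0,0,-0.04,0,0,0,0]
  ]
}}

```text
time: 17.98
tool_pos: [0.6111, -0.3314, 0.2376]
tool_rot: [-3.142, 0.0, 1.569]
contact_force: [0.2, -0.3, -0.1]
opening: 0.0918
```

{"op": "send_rows", "data": {
  "series": [
    [0,0,0,0,0,0,0],
    [0,0,0,0,0,0,0],
    [0,0,0,0,0,0,0]
  ]
}}

```text
time: 18.23
tool_pos: [0.6111, -0.3314, 0.235]
tool_rot: [-3.141, -0.0, 1.569]
contact_force: [0.1, -0.2, -0.3]
opening: 0.0917
```

```bash
python3 - <<'E'
from h import *
H["round_large"]=.048;H["round_medium"]=.086
wrist("w_p3",round_medium=(.612,-.332),round_large=(.612,-.332),cork_mat=(.612,-.332))
E
```

```text
tcp [ 0.6108 -0.3312  0.2339] [-3.1391e+00 -1.7000e-03  1.5688e+00] t 18.28
round_medium mean [ 0.6119 -0.3314] z 0.0864 n 2408 rect [ 612.  -332.2] [52.9 52.9] 77.3 tool [-0.0012  0.0016  0.1474]
round_large mean [ 0.6122 -0.3137] z 0.0482 n 593 rect [ 612.2 -321.7] [44.5 64.5] 89.57 tool [0.0092 0.0019 0.1857]
cork_mat mean [ 0.6115 -0.3165] z 0.0063 n 2103 rect [ 611.5 -329.8] [99.1 93.6] 1.75 tool [0.0011 0.0013 0.2276]
```

View pics/w_p3.png

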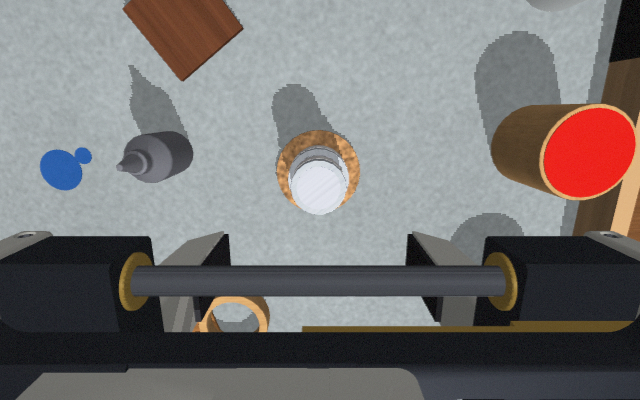

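{"op": "send_rows", "data": {
  "series": [
    [0.02,-0.001,0,0,0,0,0],
    [0.037,-0.001,0,0,0,0,0],
    [0.037,-0.001,0,0,0,0,0],
    [0.037,-0.001,0,0,0,0,0],
    [0.037,-0.001,0,0,0,0,0]
  ]
}}

```text
time: 18.7
tool_pos: [0.6055, -0.1618, 0.2333]
tool_rot: [-3.138, -0.002, 1.568]
contact_force: [0.1, 0.2, 0.6]
opening: 0.0916
```

{"op": "send_rows", "data": {
  "series": [
    [0.037,-0.001,0,0,0,0,0],
    [0.037,-0.001,0,0,0,0,0],
    [0.037,-0.001,0,0,0,0,0],
    [0.037,-0.001,0,0,0,0,0],
    [0.037,-0.001,0,0,0,0,0]
  ]
}}

```text
time: 19.12
tool_pos: [0.6009, 0.0232, 0.2336]
tool_rot: [-3.138, -0.0, 1.569]
contact_force: [0.4, 0.3, 0.1]
opening: 0.0916
```

{"op": "send_rows", "data": {
  "series": [
    [0.037,-0.001,0,0,0,0,0],
    [0.037,-0.001,0,0,0,0,0],
    [0.037,-0.001,0,0,0,0,0],
    [0.037,-0.001,0,0,0,0,0],
    [0.037,-0.001,0,0,0,0,0]
  ]
}}

```text
time: 19.53
tool_pos: [0.5963, 0.208, 0.2334]
tool_rot: [-3.138, 0.001, 1.569]
contact_force: [1.2, -0.4, 0.2]
opening: 0.0919
```

{"op": "send_rows", "data": {
  "series": [
    [0.037,-0.001,0,0,0,0,0],
    [0.037,-0.001,0,0,0,0,0],
    [0.037,-0.001,0,0,0,0,0],
    [0.02,-0.001,0,0,0,0,0],
    [0,0,0,0,0,0,0]
  ]
}}

```text
time: 19.95
tool_pos: [0.5917, 0.3419, 0.2325]
tool_rot: [-3.137, 0.0, 1.574]
contact_force: [0.0, 0.4, -1.0]
opening: 0.092
```

{"op": "send_rows", "data": {
  "series": [
    [0,0,0,0,0,0,0],
    [0,0,0,0,0,0,0],
    [0,0,0,0,0,0,0],
    [0,0,0,0,0,0,0]
  ]
}}

```text
time: 20.28
tool_pos: [0.5941, 0.3359, 0.2355]
tool_rot: [-3.141, 0.0, 1.567]
contact_force: [-0.0, 0.2, 0.4]
opening: 0.0919
```

```bash
python3 - <<'E'
from h import *
wrist("w_rs",round_small=(.589,.347))
E
```

```text
tcp [0.5941 0.336  0.2357] [-3.1415e+00  3.0000e-04  1.5670e+00] t 20.33
round_small mean [0.5896 0.3492] z 0.0344 n 1111 rect [589.2 349. ] [40.5 40.7] 89.97 tool [ 0.013  -0.0049  0.2014]
```

View pics/w_rs.png

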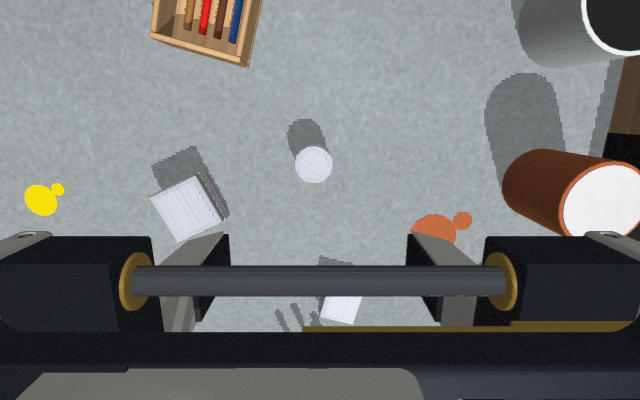

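{"op": "send_rows", "data": {
  "series": [
    [0.0128,-0.005,0.03,0,0,0,0],
    [0,0,0.04,0,0,0,0],
    [0,0,0.04,0,0,0,0],
    [0,0,0.03,0,0,0,0],
    [0,0,0.03,0,0,0,0]
  ]
}}

```text
time: 20.75
tool_pos: [0.5885, 0.3491, 0.0639]
tool_rot: [-3.141, 0.001, 1.568]
contact_force: [0.4, -0.4, -0.5]
opening: 0.0922
```

{"op": "send_rows", "data": {
  "series": [
    [0,0,0.03,0,0,0,0],
    [0,0,0.023,0,0,0,0],
    [0,0,0,0,0,0,0],
    [0,0,0,0,0,0,0],
    [0,0,0,0,0,0,0]
  ]
}}

```text
time: 21.17
tool_pos: [0.5901, 0.3503, 0.0147]
tool_rot: [3.139, -0.001, 1.568]
contact_force: [0.6, -0.4, 1.6]
opening: 0.0918
```

{"op": "send_rows", "data": {
  "series": [
    [0,0,0,0,0,0,0],
    [0,0,0,0,0,0,0],
    [0,0,0,0,0,0,0]
  ]
}}

```text
time: 21.42
tool_pos: [0.5895, 0.3505, 0.0144]
tool_rot: [3.139, -0.001, 1.569]
contact_force: [-0.1, -0.5, -0.2]
opening: 0.0917
```

{"op": "send_rows", "data": {
  "newtons": 15,
  "series": [
    [-0.0013,0,0.003,0,0,0,0],
    [0,0,0,0,0,0,0.4],
    [0,0,0,0,0,0,1],
    [0,0,0,0,0,0,1],
    [0,0,0,0,0,0,1]
  ]
}}

```text
time: 21.83
tool_pos: [0.5887, 0.3489, 0.0096]
tool_rot: [-3.142, 0.0, 1.569]
contact_force: [-0.3, 0.3, 0.0]
opening: 0.0703
```

{"op": "send_rows", "data": {
  "series": [
    [0,0,0,0,0,0,1],
    [0,0,0,0,0,0,1],
    [0,0,0,0,0,0,1],
    [0,0,0,0,0,0,1],
    [0,0,0,0,0,0,1]
  ]
}}

```text
time: 22.25
tool_pos: [0.5887, 0.3489, 0.0096]
tool_rot: [3.142, 0.0, 1.569]
contact_force: [-0.0, 0.0, -0.1]
opening: 0.0416
```

{"op": "send_rows", "data": {
  "series": [
    [0,0,0,0,0,0,1],
    [0,0,0,0,0,0,1],
    [0,0,0,0,0,0,1]
  ]
}}

```text
time: 22.5
tool_pos: [0.5887, 0.3489, 0.0096]
tool_rot: [3.142, 0.0, 1.569]
contact_force: [1.0, 0.3, 0.2]
opening: 0.0418
```

{"op": "send_rows", "data": {
  "series": [
    [0,0,-0.02,0,0,0,1],
    [0,0,-0.035,0,0,0,1],
    [0,0,-0.04,0,0,0,1],
    [0,0,-0.04,0,0,0,1],
    [0,0,-0.04,0,0,0,1]
  ]
}}

```text
time: 22.92
tool_pos: [0.5883, 0.3487, 0.1863]
tool_rot: [-3.141, 0.0, 1.569]
contact_force: [1.2, -0.0, -1.4]
opening: 0.0418
```

{"op": "send_rows", "data": {
  "series": [
    [-0.01,0.001,-0.035,0,0,0,1],
    [-0.03,0.001,-0.015,0,0,0,1],
    [-0.037,0.001,0,0,0,0,1],
    [-0.037,0.001,0,0,0,0,1],
    [-0.037,0.001,0,0,0,0,1]
  ]
}}

```text
time: 23.33
tool_pos: [0.593, 0.1966, 0.235]
tool_rot: [3.141, 0.0, 1.57]
contact_force: [-0.1, 0.1, -0.8]
opening: 0.0419
```

{"op": "send_rows", "data": {
  "series": [
    [-0.037,0.001,0,0,0,0,1],
    [-0.037,0.001,0,0,0,0,1],
    [-0.037,0.001,0,0,0,0,1],
    [-0.037,0.001,0,0,0,0,1],
    [-0.037,0.001,0,0,0,0,1]
  ]
}}

```text
time: 23.75
tool_pos: [0.5976, 0.0112, 0.2348]
tool_rot: [-3.142, 0.0, 1.569]
contact_force: [0.2, -0.3, -0.6]
opening: 0.0417
```

{"op": "send_rows", "data": {
  "series": [
    [-0.037,0.001,0,0,0,0,1],
    [-0.037,0.001,0,0,0,0,1],
    [-0.037,0.001,0,0,0,0,1],
    [-0.037,0.001,0,0,0,0,1],
    [-0.037,0.001,0,0,0,0,1]
  ]
}}

```text
time: 24.17
tool_pos: [0.6023, -0.1739, 0.2347]
tool_rot: [-3.141, -0.0, 1.569]
contact_force: [0.5, 0.0, -0.5]
opening: 0.0416
```

{"op": "send_rows", "data": {
  "series": [
    [-0.037,0.001,0,0,0,0,1],
    [-0.037,0.001,0,0,0,0,1],
    [-0.037,0.001,0,0,0,0,1],
    [-0.02,0.001,0,0,0,0,1],
    [0,0,0,0,0,0,1]
  ]
}}

```text
time: 24.58
tool_pos: [0.6053, -0.3081, 0.2336]
tool_rot: [-3.141, 0.001, 1.564]
contact_force: [0.5, -0.0, -0.8]
opening: 0.0416
```

{"op": "send_rows", "data": {
  "series": [
    [0,0,0,0,0,0,1],
    [0,0,0,0,0,0,1],
    [0,0,0,0,0,0,1]
  ]
}}

```text
time: 24.83
tool_pos: [0.6066, -0.3017, 0.2349]
tool_rot: [-3.142, -0.0, 1.57]
contact_force: [1.0, 0.7, -1.0]
opening: 0.0417
```

{"op": "send_rows", "data": {
  "series": [
    [-0.02,0.003,0,0,0,0,1],
    [-0.0104,0.002,0.02,0,0,0,1],
    [0,0,0.035,0,0,0,1],
    [0,0,0.035,0,0,0,1],
    [0,0,0.025,0,0,0,1]
  ]
}}

```text
time: 25.25
tool_pos: [0.6108, -0.3315, 0.117]
tool_rot: [-3.139, -0.002, 1.57]
contact_force: [0.2, 0.2, -1.2]
opening: 0.0418
```

{"op": "send_rows", "data": {
  "series": [
    [0,0,0,0,0,0,1],
    [0,0,0,0,0,0,1],
    [0,0,0,0,0,0,1],
    [0,0,0,0,0,0,1],
    [0,0,0,0,0,0,1]
  ]
}}

```text
time: 25.67
tool_pos: [0.6125, -0.3339, 0.1224]
tool_rot: [3.138, 0.003, 1.569]
contact_force: [0.4, 0.6, -0.6]
opening: 0.0417
```

{"op": "send_rows", "data": {
  "series": [
    [0.0016,-0.001,0.008,0,0,0,1],
    [0,0,0.008,0,0,0,1],
    [0,0,0.004,0,0,0,1],
    [0,0,0,0,0,0,1],
    [0,0,0,0,0,0,1]
  ]
}}

```text
time: 26.08
tool_pos: [0.6101, -0.3318, 0.099]
tool_rot: [-3.14, -0.001, 1.569]
contact_force: [-0.2, -0.1, 0.2]
opening: 0.0415
```

{"op": "send_rows", "data": {
  "series": [
    [0,0,0,0,0,0,1],
    [0,0,0,0,0,0,1],
    [0,0,0,0,0,0,1]
  ]
}}

```text
time: 26.33
tool_pos: [0.6105, -0.3321, 0.1001]
tool_rot: [3.141, 0.0, 1.569]
contact_force: [0.3, 0.0, -1.2]
opening: 0.0415
```

{"op": "send_rows", "data": {
  "series": [
    [0,0.001,0.002,0,0,0,1],
    [0,0,0.001,0,0,0,1],
    [0,0,0,0,0,0,1],
    [0,0,0,0,0,0,1]
  ]
}}

```text
time: 26.67
tool_pos: [0.6113, -0.3318, 0.0965]
tool_rot: [-3.141, -0.0, 1.569]
contact_force: [0.2, -0.2, -0.4]
opening: 0.0413
```

{"op": "send_rows", "data": {
  "series": [
    [0,0,0.001,0,0,0,1],
    [0,0,0,0,0,0,1],
    [0,0,0,0,0,0,1]
  ]
}}

```text
time: 26.92
tool_pos: [0.6113, -0.3319, 0.0957]
tool_rot: [3.142, 0.0, 1.569]
contact_force: [-0.3, 0.2, -0.1]
opening: 0.0417
```

{"op": "send_rows", "data": {
  "series": [
    [0,0,0.001,0,0,0,1],
    [0,0,0,0,0,0,1],
    [0,0,0,0,0,0,1]
  ]
}}

```text
time: 27.17
tool_pos: [0.6115, -0.3321, 0.0957]
tool_rot: [3.141, 0.001, 1.569]
contact_force: [-1.9, 0.4, 5.8]
opening: 0.0417
```

{"op": "send_rows", "data": {
  "series": [
    [0,0,0,0,0,0,0.45],
    [0,0,0,0,0,0,0.3],
    [0,0,0,0,0,0,0.1],
    [0,0,0,0,0,0,0],
    [0,0,0,0,0,0,0]
  ]
}}

```text
time: 27.58
tool_pos: [0.6113, -0.3319, 0.0944]
tool_rot: [-3.141, -0.0, 1.569]
contact_force: [0.7, 0.5, 0.4]
opening: 0.0702
```

{"op": "send_rows", "data": {
  "series": [
    [0,0,0,0,0,0,0],
    [0,0,-0.02,0,0,0,0],
    [0,0,-0.04,0,0,0,0],
    [0,0,-0.04,0,0,0,0],
    [0,0,-0.04,0,0,0,0]
  ]
}}

```text
time: 28.0
tool_pos: [0.611, -0.3317, 0.236]
tool_rot: [-3.141, -0.001, 1.569]
contact_force: [1.4, -1.3, -0.4]
opening: 0.0918
```

{"op": "send_rows", "data": {
  "series": [
    [0,0,-0.02,0,0,0,0],
    [0,0,0,0,0,0,0],
    [0,0,0,0,0,0,0],
    [0,0,0,0,0,0,0]
  ]
}}

```text
time: 28.33
tool_pos: [0.6109, -0.3316, 0.2532]
tool_rot: [-3.14, -0.001, 1.569]
contact_force: [-0.6, 1.6, -0.4]
opening: 0.0921
```

```bash
python3 - <<'E'
from h import *
H["round_small"]=.120;H["round_medium"]=.086
wrist("w_p4",round_small=(.612,-.332),round_medium=(.612,-.332))
E
```

```text
tcp [ 0.6107 -0.3315  0.2525] [-3.1385e+00 -2.1000e-03  1.5687e+00] t 28.38
round_small mean [ 0.612  -0.3312] z 0.1204 n 1605 rect [ 611.9 -332.1] [41.  40.9] 48.76 tool [-0.0008  0.0016  0.132 ]
round_medium mean [ 0.6119 -0.3188] z 0.0861 n 548 rect [ 611.5 -325.5] [52.8 39.5] 1.42 tool [0.0057 0.0013 0.1664]
```

View pics/w_p4.png

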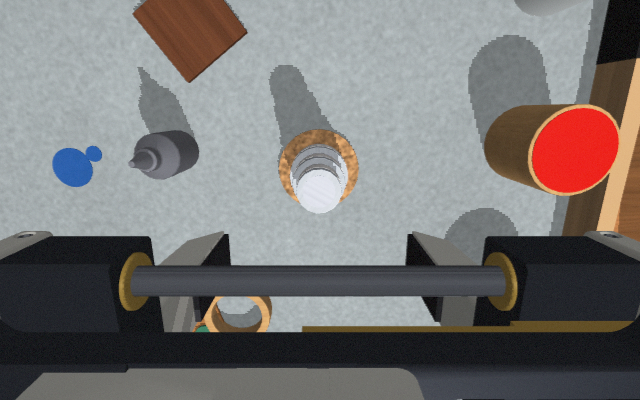

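{"op": "send_rows", "data": {
  "series": [
    [0,0,0,0,0,-0.11,0],
    [0,0,0,0,0,-0.11,0],
    [0,0,0,0,0,-0.11,0],
    [0,0,0,0,0,-0.115,0],
    [0,0,0,0,0,0,0]
  ]
}}

```text
time: 28.8
tool_pos: [0.6109, -0.3316, 0.2525]
tool_rot: [-3.14, -0.003, 2.018]
contact_force: [0.7, 0.6, -0.1]
opening: 0.0923
```

{"op": "send_rows", "data": {
  "series": [
    [0.02,0.004,0,0,0,0,0],
    [0.037,0.007,0,0,0,0,0],
    [0.037,0.007,0,0,0,0,0],
    [0.037,0.007,0,0,0,0,0],
    [0.037,0.007,0,0,0,0,0]
  ]
}}

```text
time: 29.22
tool_pos: [0.567, -0.1648, 0.2533]
tool_rot: [-3.14, -0.002, 2.009]
contact_force: [1.1, 0.2, 0.3]
opening: 0.0923
```

{"op": "send_rows", "data": {
  "series": [
    [0.037,0.007,0,0,0,0,0],
    [0.037,0.007,0,0,0,0,0],
    [0.037,0.007,0,0,0,0,0],
    [0.037,0.007,0,0,0,0,0],
    [0.037,0.007,0,0,0,0,0]
  ]
}}

```text
time: 29.63
tool_pos: [0.5193, 0.0174, 0.2536]
tool_rot: [-3.14, -0.001, 2.01]
contact_force: [0.7, 0.4, 0.1]
opening: 0.0919
```

{"op": "send_rows", "data": {
  "series": [
    [0.037,0.007,0,0,0,0,0],
    [0.037,0.007,0,0,0,0,0],
    [0.037,0.007,0,0,0,0,0],
    [0.037,0.007,0,0,0,0,0],
    [0.037,0.007,0,0,0,0,0]
  ]
}}

```text
time: 30.05
tool_pos: [0.4716, 0.1994, 0.2537]
tool_rot: [-3.14, -0.0, 2.01]
contact_force: [1.2, -0.6, 0.3]
opening: 0.0919
```

{"op": "send_rows", "data": {
  "series": [
    [0.037,0.007,0.005,0,0,0,0],
    [0.037,0.007,0.01,0,0,0,0],
    [0.02,0.004,0.01,0,0,0,0],
    [0,0,0,0,0,0,0],
    [0,0,0,0,0,0,0]
  ]
}}

```text
time: 30.47
tool_pos: [0.4478, 0.291, 0.2282]
tool_rot: [-3.138, 0.0, 2.014]
contact_force: [-0.0, -0.6, 0.0]
opening: 0.0916
```

{"op": "send_rows", "data": {
  "series": [
    [0,0,0,0,0,0,0],
    [0,0,0,0,0,0,0],
    [0,0,0,0,0,0,0]
  ]
}}

```text
time: 30.72
tool_pos: [0.4495, 0.2895, 0.23]
tool_rot: [3.141, 0.0, 2.011]
contact_force: [-0.5, 0.3, -0.8]
opening: 0.0918
```

```bash
python3 - <<'E'
from h import *
wrist("w_sl",square_large=(.4438,.297),square_small=(.622,.17))
E
```

```text
tcp [0.4495 0.2895 0.2301] [3.1409e+00 2.0000e-04 2.0115e+00] t 30.77
square_large mean [0.4433 0.2984] z 0.0365 n 3224 rect [443.5 297.5] [62.2 61.8] 25.28 tool [ 0.0098 -0.0021  0.1935]
square_small mean [0.6177 0.1764] z 0.0325 n 1023 rect [622.1 170.3] [46.1 47. ] 75.47 tool [-0.1814  0.1052  0.1977]
```

View pics/w_sl.png

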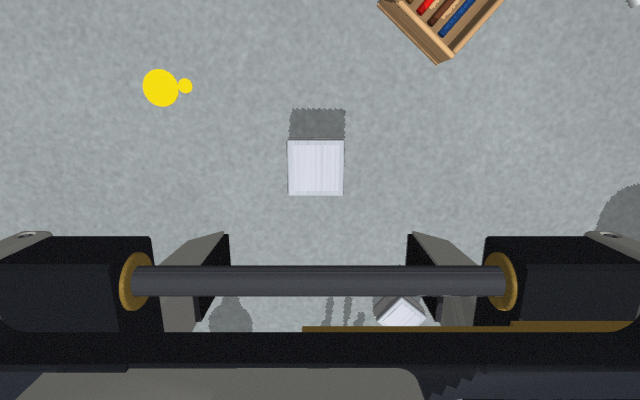

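{"op": "send_rows", "data": {
  "series": [
    [0.0096,-0.0021,0.03,0,0,0,0],
    [0,0,0.04,0,0,0,0],
    [0,0,0.04,0,0,0,0],
    [0,0,0.03,0,0,0,0],
    [0,0,0.03,0,0,0,0]
  ]
}}

```text
time: 31.18
tool_pos: [0.4429, 0.2975, 0.0583]
tool_rot: [-3.142, 0.0, 2.012]
contact_force: [-0.0, -0.1, 0.1]
opening: 0.0917
```

{"op": "send_rows", "data": {
  "series": [
    [0,0,0.03,0,0,0,0],
    [0,0,0.018,0,0,0,0],
    [0,0,0,0,0,0,0],
    [0,0,0,0,0,0,0],
    [0,0,0,0,0,0,0]
  ]
}}

```text
time: 31.6
tool_pos: [0.4441, 0.2984, 0.0131]
tool_rot: [3.139, 0.0, 2.013]
contact_force: [0.1, -0.1, 0.4]
opening: 0.092
```

{"op": "send_rows", "data": {
  "series": [
    [0,0,0,0,0,0,0],
    [0,0,0,0,0,0,0],
    [0,0,0,0,0,0,0]
  ]
}}

```text
time: 31.85
tool_pos: [0.4435, 0.2986, 0.0129]
tool_rot: [3.139, 0.0, 2.014]
contact_force: [-0.6, -0.9, 0.1]
opening: 0.0917
```

{"op": "send_rows", "data": {
  "newtons": 20,
  "series": [
    [-0.001,0,0.002,0,0,0,0],
    [0,0,0,0,0,0,0.3],
    [0,0,0,0,0,0,1],
    [0,0,0,0,0,0,1],
    [0,0,0,0,0,0,1]
  ]
}}

```text
time: 32.27
tool_pos: [0.4433, 0.2974, 0.0096]
tool_rot: [-3.141, 0.0, 2.014]
contact_force: [-0.3, -0.6, -0.4]
opening: 0.0696
```

{"op": "send_rows", "data": {
  "series": [
    [0,0,0,0,0,0,1],
    [0,0,0,0,0,0,1],
    [0,0,0,0,0,0,1],
    [0,0,0,0,0,0,1],
    [0,0,0,0,0,0,1]
  ]
}}

```text
time: 32.68
tool_pos: [0.4432, 0.2974, 0.0096]
tool_rot: [-3.141, 0.0, 2.014]
contact_force: [0.4, -0.2, -0.3]
opening: 0.062
```

{"op": "send_rows", "data": {
  "series": [
    [0,0,-0.02,0,0,0,1],
    [0,0,-0.035,0,0,0,1],
    [0,0,-0.04,0,0,0,1],
    [0,0,-0.04,0,0,-0.1,1],
    [0,0,-0.03,0,0,-0.1,1]
  ]
}}

```text
time: 33.1
tool_pos: [0.4436, 0.2975, 0.1776]
tool_rot: [3.14, 0.0, 2.218]
contact_force: [2.2, 0.8, -1.5]
opening: 0.0622
```

{"op": "send_rows", "data": {
  "series": [
    [-0.015,-0.01,-0.01,0,0,0,1],
    [-0.03,-0.02,0,0,0,0,1],
    [-0.03,-0.02,0,0,0,0,1],
    [-0.03,-0.02,0,0,0,0,1],
    [-0.03,-0.02,0,0,0,0,1]
  ]
}}

```text
time: 33.52
tool_pos: [0.4516, 0.1339, 0.1845]
tool_rot: [-3.141, -0.0, 2.215]
contact_force: [1.4, -0.9, -2.5]
opening: 0.0618
```

{"op": "send_rows", "data": {
  "series": [
    [-0.03,-0.02,0,0,0,0,1],
    [-0.03,-0.02,0,0,0,0,1],
    [-0.03,-0.02,0,0,0,0,1],
    [-0.03,-0.02,0,0,0,0,1],
    [-0.03,-0.02,0,0,0,0,1]
  ]
}}

```text
time: 33.93
tool_pos: [0.4615, -0.0463, 0.1845]
tool_rot: [-3.141, -0.0, 2.214]
contact_force: [1.1, 0.5, -2.6]
opening: 0.0621
```

{"op": "send_rows", "data": {
  "series": [
    [-0.03,-0.02,0,0,0,0,1],
    [-0.03,-0.02,0,0,0,0,1],
    [-0.03,-0.02,0,0,0,0,1],
    [-0.011,-0.008,0,0,0,0,1],
    [0,0,0,0,0,0,1]
  ]
}}

```text
time: 34.35
tool_pos: [0.468, -0.1692, 0.1842]
tool_rot: [-3.141, 0.0, 2.21]
contact_force: [0.2, -0.0, -2.5]
opening: 0.0619
```

{"op": "send_rows", "data": {
  "series": [
    [0,0,0,0,0,0,1],
    [0,0,0,0,0,0,1],
    [0,0,0,0,0,0,1],
    [0,0,0,0,0,0,1]
  ]
}}

```text
time: 34.68
tool_pos: [0.4683, -0.1649, 0.1848]
tool_rot: [3.142, -0.0, 2.216]
contact_force: [0.0, 0.3, -2.2]
opening: 0.0617
```

{"op": "send_rows", "data": {
  "series": [
    [0,0,0.03,0,0,0.002,1],
    [0,0,0.035,0,0,0,1],
    [0,0,0.035,0,0,0,1],
    [0,0,0.03,0,0,0,1],
    [0,0,0.015,0,0,0,1]
  ]
}}

```text
time: 35.1
tool_pos: [0.4666, -0.1644, 0.0366]
tool_rot: [-3.14, -0.004, 2.213]
contact_force: [-1.4, 0.0, -2.4]
opening: 0.0621
```

{"op": "send_rows", "data": {
  "series": [
    [0,0,0,0,0,0,1],
    [0,0,0,0,0,0,1],
    [0,0,0,0,0,0,1],
    [0,0,0,0,0,0,1],
    [0,0,0,0,0,0,1]
  ]
}}

```text
time: 35.52
tool_pos: [0.4692, -0.1666, 0.0412]
tool_rot: [3.14, 0.003, 2.212]
contact_force: [0.8, 0.7, -1.6]
opening: 0.062
```

{"op": "send_rows", "data": {
  "series": [
    [0,0,0.007,0,0,0,1],
    [0,0,0.007,0,0,0,1],
    [0,0,0.004,0,0,0,1],
    [0,0,0,0,0,0,1],
    [0,0,0,0,0,0,1]
  ]
}}

```text
time: 35.93
tool_pos: [0.4679, -0.1661, 0.0212]
tool_rot: [-3.141, -0.001, 2.212]
contact_force: [1.0, -1.0, -1.3]
opening: 0.0618
```

{"op": "send_rows", "data": {
  "series": [
    [0,0,0,0,0,0,1],
    [0,0,0,0,0,0,1],
    [0,0,0,0,0,0,1],
    [0,0,0,0,0,0,1]
  ]
}}

```text
time: 36.27
tool_pos: [0.4684, -0.1663, 0.0218]
tool_rot: [3.142, 0.0, 2.212]
contact_force: [0.4, -0.3, -1.4]
opening: 0.0615
```

{"op": "send_rows", "data": {
  "series": [
    [0,0,0.002,0,0,-0.002,1],
    [0,0,0.001,0,0,0,1],
    [0,0,0,0,0,0,1],
    [0,0,0,0,0,0,1]
  ]
}}

```text
time: 36.6
tool_pos: [0.4682, -0.1662, 0.0186]
tool_rot: [-3.141, -0.0, 2.214]
contact_force: [-0.2, -0.4, -2.3]
opening: 0.0615
```

{"op": "send_rows", "data": {
  "series": [
    [0,0,0.001,0,0,0,1],
    [0,0,0.0005,0,0,0,1],
    [0,0,0,0,0,0,1],
    [0,0,0,0,0,0,1]
  ]
}}

```text
time: 36.93
tool_pos: [0.4684, -0.1663, 0.0176]
tool_rot: [3.141, 0.001, 2.214]
contact_force: [-0.5, -0.6, 5.4]
opening: 0.0621
```

Contact; release, rise, look.

{"op": "send_rows", "data": {
  "series": [
    [0,0,0,0,0,0,0.25],
    [0,0,0,0,0,0,0.1],
    [0,0,0,0,0,0,0],
    [0,0,0,0,0,0,0],
    [0,0,0,0,0,0,0]
  ]
}}

```text
time: 37.35
tool_pos: [0.4683, -0.1663, 0.0171]
tool_rot: [-3.142, 0.0, 2.214]
contact_force: [0.6, -0.5, 0.6]
opening: 0.0894
```

{"op": "send_rows", "data": {
  "series": [
    [0,0,-0.02,0,0,0,0],
    [0,0,-0.04,0,0,0,0],
    [0,0,-0.04,0,0,0,0],
    [0,0,-0.04,0,0,0,0],
    [0,0,-0.04,0,0,0,0]
  ]
}}

```text
time: 37.77
tool_pos: [0.4678, -0.166, 0.1991]
tool_rot: [-3.141, -0.0, 2.214]
contact_force: [0.7, -0.9, -0.0]
opening: 0.0917
```

{"op": "send_rows", "data": {
  "series": [
    [0,0,-0.03,0,0,0,0],
    [0,0,0,0,0,0,0],
    [0,0,0,0,0,0,0],
    [0,0,0,0,0,0,0],
    [0,0,0,0,0,0,0]
  ]
}}

```text
time: 38.18
tool_pos: [0.4675, -0.1658, 0.2256]
tool_rot: [-3.14, -0.003, 2.214]
contact_force: [-0.1, 0.6, 0.2]
opening: 0.0916
```

```bash
python3 - <<'E'
from h import *
H["square_large"]=.044
wrist("w_p5",square_large=(.468,-.1665),board=(.468,-.1665))
E
```

```text
tcp [ 0.4675 -0.1658  0.2256] [-3.1401e+00 -3.0000e-03  2.2138e+00] t 38.23
square_large mean [ 0.4681 -0.1651] z 0.0445 n 3380 rect [ 468.8 -166. ] [62. 62.] 36.68 tool [-0.0014  0.0012  0.181 ]
board mean [ 0.4619 -0.1587] z 0.0083 n 2382 rect [ 468.6 -166.5] [90.2 90. ] 36.9 tool [-0.0019  0.0008  0.2173]
```

View pics/w_p5.png

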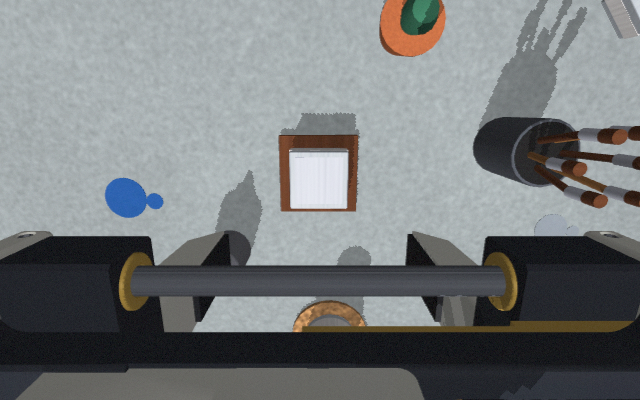

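{"op": "send_rows", "data": {
  "series": [
    [0,0,0,0,0,0.113,0],
    [0,0,0,0,0,0.113,0],
    [0,0,0,0,0,0.113,0],
    [0,0,0,0,0,0.113,0],
    [0,0,0,0,0,0.113,0]
  ]
}}

```text
time: 38.65
tool_pos: [0.4678, -0.166, 0.2258]
tool_rot: [-3.139, -0.002, 1.643]
contact_force: [-0.3, -0.5, -0.9]
opening: 0.0919
```

{"op": "send_rows", "data": {
  "series": [
    [0,0,0,0,0,0.113,0],
    [0,0,0,0,0,0.113,0],
    [0,0,0,0,0,0.113,0],
    [0,0,0,0,0,0,0]
  ]
}}

```text
time: 38.98
tool_pos: [0.4678, -0.166, 0.2259]
tool_rot: [-3.139, -0.001, 1.306]
contact_force: [-1.1, -0.5, -0.1]
opening: 0.0919
```

{"op": "send_rows", "data": {
  "series": [
    [0.02,0.004,0,0,0,0,0],
    [0.036,0.006,0,0,0,0,0],
    [0.036,0.006,0,0,0,0,0],
    [0.036,0.006,0,0,0,0,0],
    [0.036,0.006,0,0,0,0,0]
  ]
}}

```text
time: 39.4
tool_pos: [0.5377, -0.0135, 0.2263]
tool_rot: [-3.14, 0.0, 1.313]
contact_force: [0.6, -0.2, -0.9]
opening: 0.0919
```

{"op": "send_rows", "data": {
  "series": [
    [0.036,0.006,0,0,0,0,0],
    [0.036,0.006,0,0,0,0,0],
    [0.036,0.006,0,0,0,0,0],
    [0.036,0.006,0,0,0,0,0],
    [0.036,0.006,0,0,0,0,0]
  ]
}}

```text
time: 39.82
tool_pos: [0.6132, 0.1529, 0.226]
tool_rot: [-3.14, 0.001, 1.314]
contact_force: [1.0, 0.5, 0.3]
opening: 0.0914
```

{"op": "send_rows", "data": {
  "series": [
    [0.02,0.004,0,0,0,0,0],
    [0,0,0,0,0,0,0],
    [0,0,0,0,0,0,0],
    [0,0,0,0,0,0,0],
    [0,0,0,0,0,0,0]
  ]
}}

```text
time: 40.23
tool_pos: [0.6217, 0.1682, 0.2269]
tool_rot: [-3.141, 0.001, 1.31]
contact_force: [0.7, -0.6, -0.7]
opening: 0.0923
```

```bash
python3 - <<'E'
from h import *
wrist("w_ss",square_small=(.622,.17))
E
```

```text
tcp [0.6218 0.1681 0.2272] [-3.1412e+00  5.0000e-04  1.3092e+00] t 40.28
square_small mean [0.6227 0.1708] z 0.0324 n 1752 rect [622.9 170.2] [46.  45.6] 74.54 tool [0.0023 0.0005 0.1947]
```

View pics/w_ss.png

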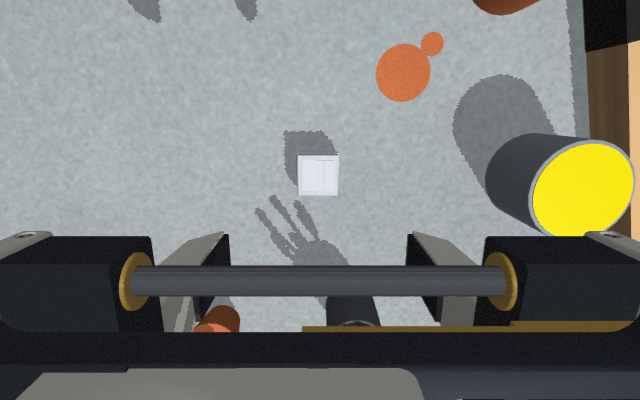

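{"op": "send_rows", "data": {
  "series": [
    [0.0022,0,0.03,0,0,0.006,0],
    [0,0,0.04,0,0,0,0],
    [0,0,0.04,0,0,0,0],
    [0,0,0.03,0,0,0,0],
    [0,0,0.03,0,0,0,0]
  ]
}}

```text
time: 40.7
tool_pos: [0.622, 0.1702, 0.0557]
tool_rot: [-3.141, 0.001, 1.303]
contact_force: [-0.3, 0.0, 0.1]
opening: 0.0918
```

{"op": "send_rows", "data": {
  "series": [
    [0,0,0.03,0,0,0,0],
    [0,0,0.015,0,0,0,0],
    [0,0,0,0,0,0,0],
    [0,0,0,0,0,0,0],
    [0,0,0,0,0,0,0]
  ]
}}

```text
time: 41.12
tool_pos: [0.6238, 0.1711, 0.014]
tool_rot: [3.139, -0.001, 1.303]
contact_force: [-0.4, 0.0, 0.4]
opening: 0.0916
```

{"op": "send_rows", "data": {
  "series": [
    [0,0,0,0,0,0,0],
    [0,0,0,0,0,0,0],
    [0,0,0,0,0,0,0]
  ]
}}

```text
time: 41.37
tool_pos: [0.6233, 0.1716, 0.0135]
tool_rot: [3.14, -0.001, 1.304]
contact_force: [0.1, 0.2, -0.8]
opening: 0.0918
```

{"op": "send_rows", "data": {
  "newtons": 15,
  "series": [
    [-0.001,0,0.003,0,0,0.002,0],
    [0,0,0,0,0,0,0.4],
    [0,0,0,0,0,0,1],
    [0,0,0,0,0,0,1],
    [0,0,0,0,0,0,1]
  ]
}}

```text
time: 41.78
tool_pos: [0.6224, 0.1706, 0.0091]
tool_rot: [-3.142, 0.0, 1.302]
contact_force: [0.3, -0.1, -0.4]
opening: 0.0698
```

{"op": "send_rows", "data": {
  "series": [
    [0,0,0,0,0,0,1],
    [0,0,0,0,0,0,1],
    [0,0,0,0,0,0,1],
    [0,0,0,0,0,0,1],
    [0,0,0,0,0,0,1]
  ]
}}

```text
time: 42.2
tool_pos: [0.6224, 0.1706, 0.0092]
tool_rot: [3.142, 0.0, 1.302]
contact_force: [-0.6, -0.4, -0.4]
opening: 0.046
```

{"op": "send_rows", "data": {
  "series": [
    [0,0,0,0,0,0,1],
    [0,0,0,0,0,0,1],
    [0,0,0,0,0,0,1]
  ]
}}

```text
time: 42.45
tool_pos: [0.6224, 0.1706, 0.0092]
tool_rot: [3.142, 0.0, 1.302]
contact_force: [-0.4, 0.7, 0.2]
opening: 0.0462
```

{"op": "send_rows", "data": {
  "series": [
    [0,0,-0.02,0,0,0,1],
    [0,0,-0.035,0,0,0,1],
    [0,0,-0.04,0,0,0,1],
    [0,0,-0.04,0,0,0,1],
    [0,0,-0.04,0,0,0,1]
  ]
}}

```text
time: 42.87
tool_pos: [0.6219, 0.1705, 0.1858]
tool_rot: [-3.141, 0.0, 1.302]
contact_force: [1.6, 1.0, -1.8]
opening: 0.0461
```

{"op": "send_rows", "data": {
  "series": [
    [0,0,-0.035,0,0,-0.114,1],
    [0,0,-0.02,0,0,-0.114,1],
    [0,0,0,0,0,-0.114,1],
    [0,0,0,0,0,-0.114,1],
    [0,0,0,0,0,-0.114,1]
  ]
}}

```text
time: 43.28
tool_pos: [0.6223, 0.1706, 0.2396]
tool_rot: [3.141, 0.0, 1.877]
contact_force: [0.3, 0.2, -1.4]
opening: 0.046
```

{"op": "send_rows", "data": {
  "series": [
    [0,0,0,0,0,-0.114,1],
    [0,0,0,0,0,-0.114,1],
    [0,0,0,0,0,-0.114,1],
    [0,0,0,0,0,0,1],
    [0,0,0,0,0,0,1]
  ]
}}

```text
time: 43.7
tool_pos: [0.6223, 0.1706, 0.239]
tool_rot: [-3.141, -0.0, 2.21]
contact_force: [0.3, -0.4, -1.3]
opening: 0.0461
```

{"op": "send_rows", "data": {
  "series": [
    [-0.01,-0.018,0,0,0,0,1],
    [-0.018,-0.033,0,0,0,0,1],
    [-0.018,-0.033,0,0,0,0,1],
    [-0.018,-0.033,0,0,0,0,1],
    [-0.018,-0.033,0,0,0,0,1]
  ]
}}

```text
time: 44.12
tool_pos: [0.5505, 0.0139, 0.2391]
tool_rot: [-3.141, 0.0, 2.211]
contact_force: [1.0, -1.1, -1.3]
opening: 0.0457
```

{"op": "send_rows", "data": {
  "series": [
    [-0.018,-0.033,0,0,0,0,1],
    [-0.018,-0.033,0,0,0,0,1],
    [-0.018,-0.033,0,0,0,0,1],
    [-0.018,-0.033,0,0,0,0,1],
    [-0.018,-0.033,0,0,0,0,1]
  ]
}}

```text
time: 44.53
tool_pos: [0.4724, -0.1573, 0.2394]
tool_rot: [3.141, 0.001, 2.21]
contact_force: [1.0, -1.2, -1.4]
opening: 0.0461
```

{"op": "send_rows", "data": {
  "series": [
    [-0.005,-0.01,0,0,0,0,1],
    [0,0,0,0,0,0,1],
    [0,0,0,0,0,0,1],
    [0,0,0,0,0,0,1],
    [0,0,0,0,0,0,1]
  ]
}}

```text
time: 44.95
tool_pos: [0.4689, -0.1647, 0.2392]
tool_rot: [3.141, -0.0, 2.215]
contact_force: [-0.2, 0.0, -0.8]
opening: 0.046
```

Down to about 0.068: 0.171.

{"op": "send_rows", "data": {
  "series": [
    [0,0,0.03,0,0,0,1],
    [0,0,0.035,0,0,0,1],
    [0,0,0.035,0,0,0,1],
    [0,0,0.035,0,0,0,1],
    [0,0,0.025,0,0,0,1]
  ]
}}

```text
time: 45.37
tool_pos: [0.4679, -0.1641, 0.0766]
tool_rot: [-3.141, -0.002, 2.215]
contact_force: [-1.1, -0.1, -0.9]
opening: 0.046
```

{"op": "send_rows", "data": {
  "series": [
    [0,0,0.008,0,0,0,1],
    [0,0,0,0,0,0,1],
    [0,0,0,0,0,0,1],
    [0,0,0,0,0,0,1],
    [0,0,0,0,0,0,1]
  ]
}}

```text
time: 45.78
tool_pos: [0.4697, -0.1663, 0.073]
tool_rot: [3.14, 0.003, 2.214]
contact_force: [-0.4, -0.2, -0.8]
opening: 0.0458
```

{"op": "send_rows", "data": {
  "series": [
    [0,0,0,0,0,0,1],
    [0,0,0,0,0,0,1],
    [0,0,0,0,0,0,1]
  ]
}}

```text
time: 46.03
tool_pos: [0.4687, -0.1661, 0.0719]
tool_rot: [3.141, 0.001, 2.214]
contact_force: [0.4, -1.0, -1.1]
opening: 0.0458
```

{"op": "send_rows", "data": {
  "series": [
    [0,0,0.006,0,0,0,1],
    [0,0,0.006,0,0,0,1],
    [0,0,0.002,0,0,0,1],
    [0,0,0,0,0,0,1],
    [0,0,0,0,0,0,1]
  ]
}}

```text
time: 46.45
tool_pos: [0.4682, -0.1658, 0.0568]
tool_rot: [-3.141, -0.001, 2.214]
contact_force: [-0.7, 0.1, -1.5]
opening: 0.046
```

{"op": "send_rows", "data": {
  "series": [
    [0,0,0,0,0,0,1],
    [0,0,0,0,0,0,1],
    [0,0,0,0,0,0,1],
    [0,0,0,0,0,0,1]
  ]
}}

```text
time: 46.78
tool_pos: [0.4685, -0.166, 0.0574]
tool_rot: [3.142, 0.0, 2.214]
contact_force: [0.4, 1.0, -1.2]
opening: 0.0459
```

{"op": "send_rows", "data": {
  "series": [
    [0,-0.0003,0.002,0,0,0,1],
    [0,0,0.001,0,0,0,1],
    [0,0,0,0,0,0,1],
    [0,0,0,0,0,0,1]
  ]
}}

```text
time: 47.12
tool_pos: [0.4681, -0.1661, 0.0541]
tool_rot: [-3.141, -0.0, 2.214]
contact_force: [-1.0, 0.2, -0.4]
opening: 0.0457
```

{"op": "send_rows", "data": {
  "series": [
    [0,0,0.001,0,0,0,1],
    [0,0,0.0005,0,0,0,1],
    [0,0,0,0,0,0,1],
    [0,0,0,0,0,0,1]
  ]
}}

```text
time: 47.45
tool_pos: [0.4683, -0.1662, 0.0532]
tool_rot: [3.141, 0.001, 2.214]
contact_force: [-0.8, 0.2, 4.5]
opening: 0.0459
```

{"op": "send_rows", "data": {
  "series": [
    [0,0,0,0,0,0,0.4],
    [0,0,0,0,0,0,0.25],
    [0,0,0,0,0,0,0.1],
    [0,0,0,0,0,0,0],
    [0,0,0,0,0,0,0]
  ]
}}

```text
time: 47.87
tool_pos: [0.4682, -0.1661, 0.0526]
tool_rot: [-3.141, -0.0, 2.214]
contact_force: [-0.7, 0.8, 0.2]
opening: 0.075
```

{"op": "send_rows", "data": {
  "series": [
    [0,0,0,0,0,0,0],
    [0,0,-0.02,0,0,0,0],
    [0,0,-0.04,0,0,0,0],
    [0,0,-0.04,0,0,0,0],
    [0,0,-0.04,0,0,0,0]
  ]
}}

```text
time: 48.28
tool_pos: [0.4677, -0.1658, 0.1941]
tool_rot: [-3.141, -0.001, 2.214]
contact_force: [1.3, -0.2, -0.2]
opening: 0.0917
```

{"op": "send_rows", "data": {
  "series": [
    [0,0,-0.04,0,0,0,0],
    [0,0,0,0,0,0,0],
    [0,0,0,0,0,0,0],
    [0,0,0,0,0,0,0],
    [0,0,0,0,0,0,0]
  ]
}}

```text
time: 48.7
tool_pos: [0.4674, -0.1656, 0.2311]
tool_rot: [-3.14, -0.003, 2.214]
contact_force: [0.2, 0.2, -0.6]
opening: 0.092
```

```bash
python3 - <<'E'
from h import *
H["square_large"]=.044;H["square_small"]=.076
wrist("w_p6",square_small=(.468,-.1665),square_large=(.468,-.1665),board=(.468,-.1665))
for n in("top","scene"):
    c=imaging.read_camera(n);cv2.imwrite(f"pics/{n}9.png",c["color"][:,:,::-1])
E
```

```text
tcp [ 0.4674 -0.1657  0.231 ] [-3.14   -0.0032  2.2138] t 48.75
square_small mean [ 0.4687 -0.1659] z 0.0765 n 2183 rect [ 469.  -166.7] [45.5 46. ] 37.55 tool [-0.0023  0.0009  0.1545]
square_large mean [ 0.4611 -0.1557] z 0.0442 n 1099 rect [ 468.8 -166. ] [62. 62.] 36.71 tool [-0.0017  0.0012  0.1868]
board mean [ 0.4597 -0.1558] z 0.0083 n 2179 rect [ 468.4 -166.2] [89.9 88.8] 36.8 tool [-0.0017  0.0009  0.2227]
```

View pics/w_p6.png

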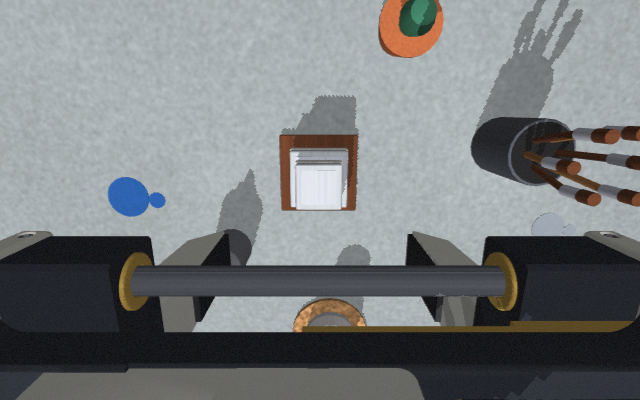

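View pics/scene9.png

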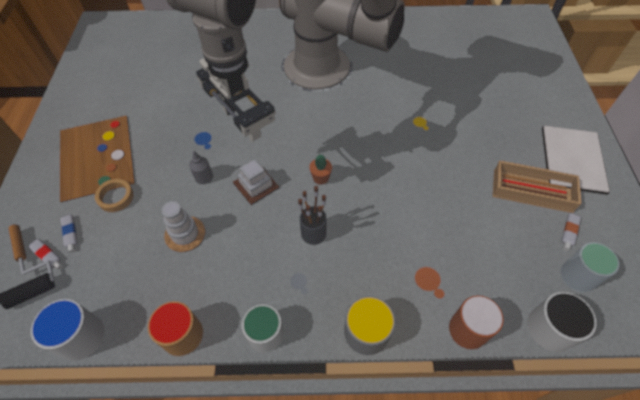

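Both piles stand, at (183,225) and (256,180) in the scene view. The bystanders sit where they did in the first picture, and the gripper is clear at z = 0.23 m. Handing in.

```bash
python3 - <<'E'
from h import *
a=cv2.imread("pics/scene0.png").astype(int);b=cv2.imread("pics/scene9.png").astype(int)
for n,(u,v) in dict(bottle=(202,168),jar=(313,228),cactus=(320,168)).items():
    print(n,abs(a[v-12:v+12,u-8:u+8]-b[v-12:v+12,u-8:u+8]).mean().round(1))
print(workorder.hand_in())
E
```

```text
bottle 2.6
jar 2.5
cactus 3.7
the job is handed in; nothing more can be done
None
```

The five tins are stacked in two piles as asked, and I handed the job in at about 49 s of the 144 s allowed. I lowered each tin until it touched (about 4–6 N) before opening the gripper.

| Pile | Position of top tin (m) | Centring, wrist camera | Angle |
|---|---|---|---|
| Round, on the cork mat (large, medium, small) | (0.612, -0.332) | tins within 0.2 mm of each other, about 0.6 mm off the mat's centre | – |
| Square, on the board (large, small) | (0.469, -0.167) | tins about 0.7 mm apart, both within about 0.8 mm of the board's centre | large tin within 0.2° of the board edges, small tin about 0.7° off |

- **Upright:** the lid heights came out as expected, within 0.5 mm.
- **Bystanders:** the before and after scene pictures show no change at the bottle, brush jar or cactus.
- **Disagreement:** the first top and scene camera readings differed by 2–4 mm. I used wrist-camera readings taken from directly above instead; two readings of the mat with the gripper turned 76° agreed to about 0.4 mm.
- **Angle noise:** my angle readings for the small square tin, including the last one, are good only to about ±0.5°.

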